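# Lock the silver bars away in the crank-bolted strongbox

### The arm

A 6-joint arm with a two-finger parallel gripper is mounted at the origin on a cart in front of the work surface, level with it; the furniture and walls round the work are solid. World frame = base frame: x ahead of the robot, y to its left, z up, the work surface at z = 0. Lengths are in m, angles in rad, forces in N, time in s.
With the tool pointing down it reaches from about 0.35 to 0.85 m from the base axis. Payload 8.1 kg.
Tool frame: the origin (TCP) lies at the very end of the fingers, on their centre line; the grasp point (between the pads) lies 19 mm behind it; x points along the fingers, y is the direction in which the jaws open and shut, and the axes are right-handed (so a half turn about x gives the same grasp; the last joint's range is limited). The gripper opens to 93 mm and grips with 3 to 60 N. Pads are 15 mm wide; open, the fingers measure 128 mm over their backs; the gripper's body (75 mm by 188 mm) begins 65 mm behind the grasp point.
Start: joints at [1.055, 0.13, 1.488, -0, 1.523, -0.085], TCP at [0.251, 0.545, 0.219] pointing down, gripper open.
Joint ranges: [-2.96, 2.96], [-0.89, 2.26], [0.02, 2.5], [-1.34, 4.48], [0, 2.73], [-2.66, 2.66]. Speed limits (rad/s): [2.39, 2.39, 2.79, 3.14, 3.14, 3.14].

### API

Orientations are given as a rotation vector (axis times angle).
In Python, from plant import * gives the robot as it stands. The module is installed in compiled form; this text tells all that it offers.
- The arm moves only by the tool apply_moves, never from a script. Its argument "series" is a list of rows, each an object with "jaw": the gripper's target within -1 to 1 (shut at 1, half-way at 0, fully open at -1); "linear": the shift along the tool's x, y, z normalised to -1 to 1, where 1 is 0.6 m, a list of three; "roll": the turn about the tool's x normalised to -1 to 1, where 1 is 30 degrees. A call has 1 to 20 rows; each row is the pose to reach, as a shift and turn from the pose measured when the call began, along the tool's axes at that moment; what a row does not reach only later rows make up. A row lasts 1/8 s, in which the tool goes at most 62.5 mm and 10.7 degrees, less where a joint would pass 70% of its speed; a pose out of reach is approached as far as the arm can. A call with a number of a shift or a turn outside -1 to 1 is refused whole. A call with a gripper value outside its range is refused whole. The fingers move at their own pace and stop on an object; "force" is the grip in N (left out, the last holds). Time passes only in rows, so rows that repeat a pose let the fingers close. It gives the time, the measured TCP pose, the force and the opening at its end, in the units of the state.
- read_state(): the state, without advancing time (a new reading comes with each control period).
- read_camera(name): name is "side" or "top" or "wrist"; returns a dict with "pixels" (420x560x3 uint8, blue, green, red), "intrinsics" (3x3 intrinsics, pixels), "D" ([k1, k2, p1, p2, k3] as OpenCV has them; the pictures are not rectified), "rvec" (rotation vector, rad) and "tvec" (3), from world to camera coordinates, as OpenCV has them; the wrist camera has in their place "tool_from_camera" (4x4, takes a point from camera to tool coordinates, whose origin is the TCP and whose axes are the tool frame's). Camera axes: x right, y down, z forward; pixel columns grow to the right and rows downward; lengths in m; the calibration is good to about 2 mm. A picture is of the moment at which its call begins: read the wrist's pose just before it. There is no depth.
- close_job(): hands the job in, once; it reports no verdict.
The state is a dict: "t": time; "q": joint angles; "dq": joint speeds; "joint_torque": joint torques, N m; "tool_pos": TCP position; "orientation": TCP orientation; "force": force on the tool from outside, world axes, zero at the start; "wrist_torque": the same for the moment, N m; "opening": finger opening in m.
Only numpy, scipy, OpenCV 4.12 (cv2) and the standard library are available. Lean on these libraries where they do the work, as an engineer would, in place of code of your own. Each camera call takes 0.05 s, during which the arm holds its last target. There are 200 camera calls.

### The job

Lock up the stock for the night: pull the strongbox drawer out to its stop, lay every silver bar that is on the bench inside it and push it fully shut. Then swing the dust cover aside, fit the crank down onto the square spindle and wind it clockwise through its turns until it comes to its stop, so that the bolt is fully thrown. Finally lift the crank off, stand it upright in its tray and swing the cover fully back over the port; leave the other things on the bench as they are.

Things in the scene. Friction and masses are not known exactly. Their poses are not given: they have to be found in the camera images.
- strongbox: grey steel strongbox with one drawer, 200 deep, 290 wide, 80 mm high, fixed to the bench; origin on the bench under the middle of its front face; x from front to back (about away from the robot), y left, z up. On its top left sits an aluminium gear housing, flat top 116 mm above the bench, with the round spindle port (54 mm wide, centre at x 42, y 75 mm).
- drawer (a joint): drawer travel in m: 0 fully shut, 0.115 out at its stop; it slides out along the strongbox's -x, with about 2 N of friction, and stays where it is left
- drawer_handle (a point): middle of the drawer's bar handle: a level steel bar 10 mm thick and 90 mm long along the strongbox's y, 52 mm above the bench, its centre line 30 mm in front of the drawer front (25 mm of free space behind the bar). The strongbox's top is 28 mm higher than the bar.
- drawer_floor (a point): point on the drawer's inner floor (moves with it; axes as the strongbox's), 16 mm above the bench, half-way across, 57.5 mm behind the front's inner face. The floor extends 121 mm to each side of it in y; walls stand 46 mm above it; loads must stay lower. At the drawer's stop the floor is open to above from x -57.5 to +57.5 mm from this point.
- cover (a joint): angle in rad of the port's dust cover: 0 covers the port, 1.9 is its stop; it swings level about its single upright pin, clockwise seen from above (knob first away from the robot), and stays where it is left. The crank goes in past it from about 1.3 rad on.
- cover_knob (a point): middle of the cover's knob, an upright black knob 16 mm thick and 20 mm high that stands on the middle of the round steel cover (62 mm wide, 4 mm thick); 131 mm above the bench
- cover_pin (a point): the cover's pivot pin; its axis is vertical, 46 mm from the knob
- spindle_end (a point): middle of the top end of the square steel spindle, upright in the port, 16 mm across flats, tapered to 11 mm over the top 4 mm; the tip is 112 mm above the bench, 4 mm below the housing's top; 28 mm of it are free to enter a socket. x and y axes are square to its flats and turn with it.
- spindle (a joint): turn of the spindle in rad from bolt withdrawn (0) to its end stop at 18.85 (three turns), growing clockwise seen from above; about 0.12 N m to turn, stays where it is left
- bolt_top (a point): top end of the brass bolt rod (10 mm thick) that stands out of the strongbox's top, left of the housing; it sinks 8 mm for each clockwise turn of the spindle: 114 mm above the bench when withdrawn, 90 mm when fully thrown. It locks the drawer, and goes down freely only with the drawer fully shut.
- crank_boss (a point): middle of the square boss on top of the crank's hub (hub axis): 22 mm across flats, 24 mm high, flats square to x and y, to be gripped from above; x runs along the arm to the sleeve, z up. The crank (0.35 kg) stands on its 30 mm square hub, whose lower end is 86 mm below this point; the arm's upper face is 12 mm below it; the counterweight reaches 45 mm to -x and 6 mm above the arm.
- crank_seat (a point): middle of the ceiling of the square socket in the lower end of the crank's hub, on the hub's axis, 58 mm below crank_boss; the socket is 18.4 mm across flats, 28 mm deep, open downward, and fits the spindle in any of four positions. Seated, this point meets spindle_end. Standing in its tray it is 31 mm above the bench.
- crank_grip (a point): middle of the crank's black sleeve: upright, 22 mm thick, 40 mm high, 52 mm from the hub's axis; it spins freely on the crank. 95.5 mm above the hub's lower end; the arm's upper face is 21 mm below this point.
- crank_tray: low steel tray, 140 x 120 mm (x, y), 14 mm high, walls and floor 3 mm; fixed; origin on the bench under its centre. The crank starts standing in it.
- bar1_mid (a point): centre of a cast silver bar, 80 x 32 x 20 mm (its x, y, z), about 0.5 kg, lying flat on the bench; None if this bar is not there today
- bar2_mid (a point): centre of a cast silver bar, 80 x 32 x 20 mm (its x, y, z), about 0.5 kg, lying flat on the bench; None if this bar is not there today
- bar3_mid (a point): centre of a cast silver bar, 80 x 32 x 20 mm (its x, y, z), about 0.5 kg, lying flat on the bench; None if this bar is not there today
- bar4_mid (a point): centre of a cast silver bar, 80 x 32 x 20 mm (its x, y, z), about 0.5 kg, lying flat on the bench; None if this bar is not there today
- tags: bystander: bundle of card tags, 31 x 61 x 10 mm, origin under its centre
- acid_bottle_b: bystander: brown dropper bottle, 30 mm thick, 82 mm high, standing; origin under its centre
- eyeglass: bystander: folding loupe, 28 x 60 x 19 mm, origin under its centre

How it is judged:
On the way, in this order (a step that is already met when the one before it is completed fails the run):
1. the drawer has been pulled out to its stop (within 5 mm) (value of joint drawer above 0.11 m), for 0.1 s.
2. every bar present is inside the drawer and the drawer is shut again (within 6 mm) (x of bar1_mid in the frame of drawer_floor between -0.06 and 0.115 m and y of bar1_mid in the frame of drawer_floor between -0.121 and 0.121 m and z of bar1_mid in the frame of drawer_floor between 0 and 0.045 m and x of bar2_mid in the frame of drawer_floor between -0.06 and 0.115 m and y of bar2_mid in the frame of drawer_floor between -0.121 and 0.121 m and z of bar2_mid in the frame of drawer_floor between 0 and 0.045 m and x of bar3_mid in the frame of drawer_floor between -0.06 and 0.115 m and y of bar3_mid in the frame of drawer_floor between -0.121 and 0.121 m and z of bar3_mid in the frame of drawer_floor between 0 and 0.045 m and x of bar4_mid in the frame of drawer_floor between -0.06 and 0.115 m and y of bar4_mid in the frame of drawer_floor between -0.121 and 0.121 m and z of bar4_mid in the frame of drawer_floor between 0 and 0.045 m and value of joint drawer below 0.006 m), for 0.2 s.
3. the crank is seated on the square spindle (socket ceiling within 8 mm of the spindle's end) (distance between crank_seat and spindle_end below 0.008 m), for 0.2 s.
4. the bolt is fully thrown with the crank (spindle past 17.8 rad of 18.85) while the drawer is shut (distance between crank_seat and spindle_end below 0.008 m and value of joint spindle above 17.8 rad and value of joint drawer below 0.006 m), for 0.1 s.
At the end, for the whole second after the job is handed in: Every bar present lies inside the drawer, the drawer is shut (within 6 mm), the bolt is thrown (spindle past 17.8 of 18.85 rad), the cover is back over the port (within 0.2 rad), and the crank stands upright (within 0.1 rad) on the floor of its tray (all of step 2 and value of joint spindle above 17.8 rad and value of joint cover below 0.2 rad and x of crank_seat in the frame of crank_tray between -0.055 and 0.055 m and y of crank_seat in the frame of crank_tray between -0.045 and 0.045 m and z of crank_seat in the frame of crank_tray below 0.037 m and angle between crank_boss's own z axis and vertical below 0.1 rad); the robot touches nothing.
It fails at once if a bystander (tag bundle, dropper bottle or loupe) is moved more than 40 mm (distance of any of tags, acid_bottle_b, eyeglass from where it was at the start of the episode above 0.04 m).
It fails at once if the dropper bottle is tipped over (angle between acid_bottle_b's own z axis and vertical above 0.6 rad).
It fails at once if the bolt is wound out while the drawer stands open (value of joint spindle above 6.5 rad and value of joint drawer above 0.03 m).
Of bar1, bar2, bar3, bar4 only 2 to 4 are there at a start; the rules pass over those that are not, and their reading is None.
At some moment in a run one of bar1, bar2, bar3, bar4 may be knocked a few centimetres aside while the robot is not near it.
It also fails if it takes over 210 s, if anything falls off the work surface, if the arm or the gripper's body presses on something with over 40 N, if the wrist force passes 120 N, or if a joint passes its speed limit or range.

## Working session

There is one attempt and no reset: what is moved stays moved. The work goes in short steps, Python scripts to look and compute and a tool call to move; the robot and the scene stay as the last step left them, time stands still between calls to the robot, and variables do not carry over. Pictures are saved under pics/ and viewed, about 12 in all and at most 16, crops included, and the job is handed in when it is done.

Besides the shell and the picture viewer there is one more tool, called after "Call:" by a JSON object that holds its "fn" and its "kwargs", one argument or row to a line. apply_moves: Moves the arm, as the interface text tells. Its arguments: {"type":"object","properties":{"series":{"type":"array"},"force":{"type":"number"}},"required":["series"]}

```bash
mkdir -p pics; cat > h.py <<'E'
from plant import *
import numpy as np, cv2
from scipy.spatial.transform import Rotation as R
def cam(name):
    s=read_state(); c=read_camera(name)
    K=np.array(c["intrinsics"],float); D=np.array(c["D"],float)
    if name=="wrist":
        T=np.eye(4); T[:3,:3]=R.from_rotvec(s["orientation"]).as_matrix(); T[:3,3]=s["tool_pos"]
        W=T@np.array(c["tool_from_camera"])
    else:
        r=cv2.Rodrigues(np.array(c["rvec"],float))[0]; W=np.eye(4); W[:3,:3]=r.T; W[:3,3]=-r.T@np.array(c["tvec"],float).ravel()
    return np.array(c["pixels"]),K,D,W
def ray(px,K,D,W):
    p=cv2.undistortPoints(np.array(px,float).reshape(-1,1,2),K,D).reshape(-1,2)
    d=np.c_[p,np.ones(len(p))]@W[:3,:3].T
    return W[:3,3],d
def onz(px,z,K,D,W):
    o,d=ray(px,K,D,W); return o+d*((z-o[2])/d[:,2])[:,None]
def proj(P,K,D,W):
    V=np.linalg.inv(W); return cv2.projectPoints(np.array(P,float).reshape(-1,1,3),cv2.Rodrigues(V[:3,:3])[0],V[:3,3],K,D)[0].reshape(-1,2)
def snap(name,f=None):
    c=cam(name); 
    if f: cv2.imwrite(f"pics/{f}.png",c[0]); np.savez(f"pics/{f}.npz",a=c[0],K=c[1],D=c[2],W=c[3])
    return c
def load(f):
    z=np.load(f"pics/{f}.npz"); return z["a"],z["K"],z["D"],z["W"]
def tool(): # current pose
    s=read_state(); return np.array(s["tool_pos"]),R.from_rotvec(s["orientation"]).as_matrix(),s
def go(p,yaw=None):
    """print shift in normalised units to world TCP p, and roll so that jaw axis (tool y) has given yaw mod pi"""
    t,M,s=tool(); d=M.T@(np.array(p)-t)/0.6
    out=f"lin {np.round(d,4)}"
    if yaw is not None:
        cur=np.arctan2(M[1,1],M[0,1]); 
        e=(yaw-cur+np.pi/2)%np.pi-np.pi/2; e*=np.sign(M[2,0]) 
        out+=f" roll {np.degrees(e)/30:.3f} q6 {s['q'][5]:.2f}"
    print(out)
E
python3 - <<'E'
from h import *
print(read_state())
for n in("top","side"):
    c=snap(n,n+"0"); print(n,c[3].round(3).tolist())
t,M,s=tool(); print(M.round(3))
E
```

```text
{'t': 0.0, 'q': array([ 1.05462637e+00,  1.31182303e-01,  1.48926216e+00,  1.05832493e-05,
        1.52300361e+00, -8.53678546e-02]), 'dq': array([ 1.33695387e-04,  9.40321000e-04, -1.79603942e-03, -5.03530689e-04,
       -2.19593332e-04,  6.58898462e-05]), 'joint_torque': array([-1.81417519e-03, -5.59813786e+01, -4.91774404e+01,  7.65848416e-02,
        3.53486929e-02, -1.81311766e-04]), 'tool_pos': array([0.25023715, 0.54470213, 0.21758423]), 'orientation': array([ 0.33650514,  1.54482135, -0.33930177]), 'force': array([-1.00553174,  0.19032203, -0.09218795]), 'wrist_torque': array([-0.02302661, -0.01866675, -0.00599013]), 'opening': 0.09313181336568856}
top [[-0.023, -0.997, 0.068, 0.48], [-1.0, 0.023, 0.006, 0.002], [-0.007, -0.068, -0.998, 1.104], [0.0, 0.0, 0.0, 1.0]]
side [[0.999, 0.005, 0.038, 0.502], [-0.029, -0.528, 0.849, -1.074], [0.025, -0.849, -0.528, 0.795], [0.0, 0.0, 0.0, 1.0]]
[[-0.001  0.418  0.909]
 [-0.001  0.909 -0.418]
 [-1.    -0.002 -0.   ]]
```

View pics/top0.png

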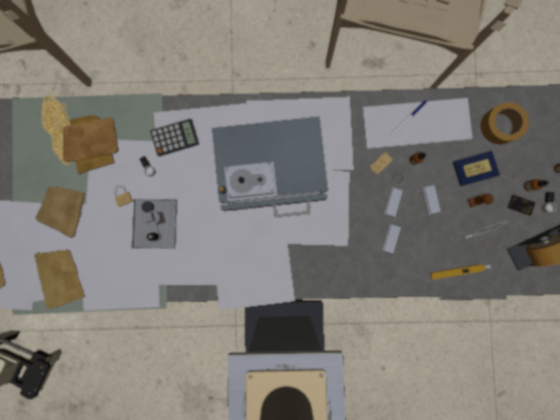

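View pics/side0.png

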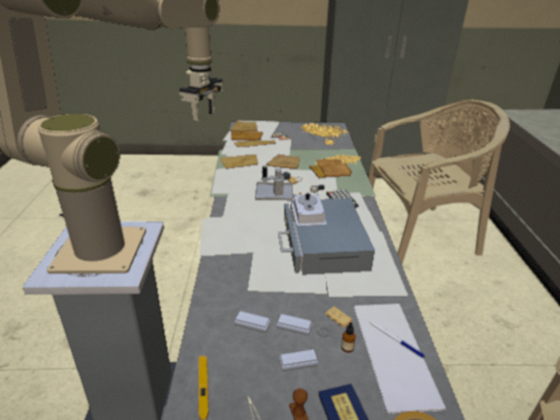

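```bash
python3 - <<'E'
from h import *
a,K,D,W=load("top0"); print(K.round(1).tolist(),D)
b=cv2.resize(a[105:255,125:335],None,fx=3.8,fy=3.8,interpolation=cv2.INTER_CUBIC); cv2.imwrite("pics/crop1.png",b)
g=cv2.cvtColor(a,cv2.COLOR_BGR2HSV)
sub=a.astype(int)
# bars: bluish light
for (x,y) in[(394,202),(432,200),(392,239),(300,240),(450,120),(381,163)]: print(x,y,a[y,x],g[y,x])
m=((a.min(2)>110)).astype(np.uint8); m[:, :360]=0; m[:180]=0; m[260:]=0; m[:,445:]=0
for c in cv2.findContours(m,cv2.RETR_EXTERNAL,cv2.CHAIN_APPROX_NONE)[0]:
    if cv2.contourArea(c)<60: continue
    P=onz(c.reshape(-1,2),0.02,K,D,W)[:,:2]
    r=cv2.minAreaRect((P*1000).astype(np.float32)); print(r)
E
```

```text
[[391.0, 0.0, 278.1], [0.0, 391.0, 207.3], [0.0, 0.0, 1.0]] [0.02390986 0.         0.         0.         0.        ]
394 202 [154 145 141] [111  22 154]
432 200 [154 145 142] [113  20 154]
392 239 [154 145 142] [113  20 154]
300 240 [160 154 154] [120  10 160]
450 120 [158 152 153] [125  10 158]
381 163 [ 87 126 144] [ 21 101 144]
((460.81195068359375, -301.8446350097656), (30.469993591308594, 76.01385498046875), 70.92127227783203)
((562.0770263671875, -312.13055419921875), (30.396652221679688, 77.58462524414062), 71.15361785888672)
((566.4068603515625, -417.2555847167969), (76.3190689086914, 32.35771560668945), 10.138070106506348)
```

View pics/crop1.png

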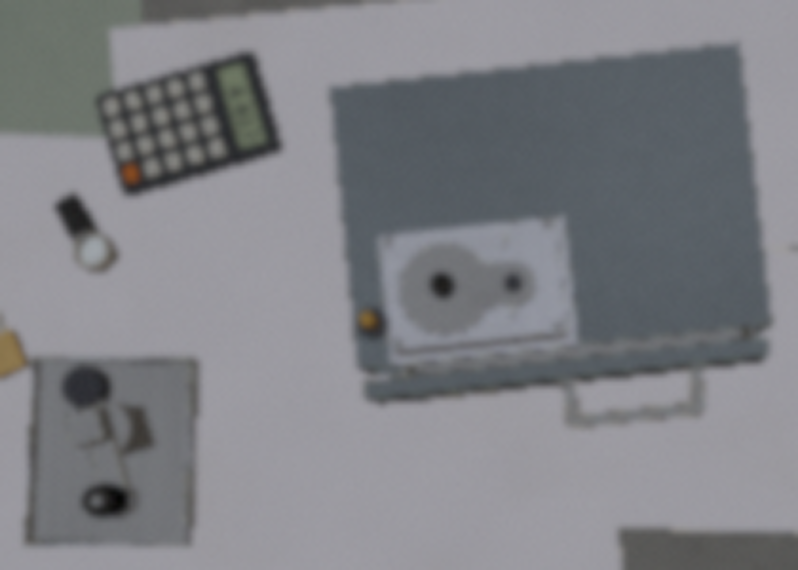

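```bash
python3 - <<'E'
from h import *
a,K,D,W=load("top0")
f=lambda x,y:(125+x/3.8,105+y/3.8)
B=onz([f(332,88),f(738,43),f(768,325),f(360,372)],.08,K,D,W);print(B.round(4))
print("front top edge drawer",onz([f(365,378),f(768,337)],.08,K,D,W).round(4), onz([f(368,400),f(766,360)],.0,K,D,W).round(4))
print("handle",onz([f(570,420),f(702,408)],.052,K,D,W).round(4))
print("knob",onz([f(442,285)],.141,K,D,W).round(4),"pin",onz([f(513,284)],.125,K,D,W).round(4),"cover",onz([f(440,288)],.12,K,D,W).round(4))
print("housing corners",onz([f(378,235),f(564,216),f(577,340),f(391,362)],.116,K,D,W).round(4))
print("bolt",onz([f(370,320)],.114,K,D,W).round(4))
print("tray",onz([f(36,358),f(198,360),f(190,545),f(26,543)],.014,K,D,W).round(4))
print("crank",onz([f(86,387),f(105,500)],.11,K,D,W).round(4))
E
```

```text
[[ 0.7644  0.1779  0.08  ]
 [ 0.7895 -0.1071  0.08  ]
 [ 0.5906 -0.122   0.08  ]
 [ 0.5645  0.1609  0.08  ]]
front top edge drawer [[ 0.5603  0.1575  0.08  ]
 [ 0.5823 -0.1218  0.08  ]] [[ 0.5501  0.1676  0.    ]
 [ 0.5731 -0.1294  0.    ]]
handle [[ 0.5293  0.0168  0.052 ]
 [ 0.5357 -0.0769  0.052 ]]
knob [[0.6152 0.0971 0.141 ]] pin [[0.6171 0.0516 0.125 ]] cover [[0.6162 0.1006 0.12  ]]
housing corners [[0.6536 0.142  0.116 ]
 [0.6635 0.0169 0.116 ]
 [0.5796 0.01   0.116 ]
 [0.5678 0.1345 0.116 ]]
bolt [[0.5965 0.1485 0.114 ]]
tray [[0.5858 0.4093 0.014 ]
 [0.5816 0.2903 0.014 ]
 [0.4462 0.2967 0.014 ]
 [0.4505 0.4161 0.014 ]]
crank [[0.5562 0.3399 0.11  ]
 [0.4803 0.3273 0.11  ]]
```

```bash
python3 - <<'E'
from h import *
go([.533,-.030,.22],np.radians(5)); go([.45,.25,.30])
E
```

```text
lin [-0.0028 -0.6736  0.8282] roll 2.011 q6 -0.09
lin [-0.1367 -0.3076  0.5076]
```

Call:
{"fn": "apply_moves", "kwargs": {
  "series": [
    {"jaw": -1,"linear": [0,-0.1,0.1],"roll": 0.3},
    {"jaw": -1,"linear": [0,-0.2,0.2],"roll": 0.6},
    {"jaw": -1,"linear": [0,-0.25,0.3],"roll": 1},
    {"jaw": -1,"linear": [0,-0.3,0.4],"roll": 1},
    {"jaw": -1,"linear": [0,-0.37,0.48],"roll": 1},
    {"jaw": -1,"linear": [0,-0.44,0.55],"roll": 1},
    {"jaw": -1,"linear": [0,-0.51,0.63],"roll": 1},
    {"jaw": -1,"linear": [0,-0.58,0.7],"roll": 1},
    {"jaw": -1,"linear": [0,-0.63,0.77],"roll": 1},
    {"jaw": -1,"linear": [0,-0.6736,0.828],"roll": 1},
    {"jaw": -1,"linear": [0,-0.6736,0.828],"roll": 1},
    {"jaw": -1,"linear": [0,-0.6736,0.828],"roll": 1}
  ]
}}

```text
t: 1.6
tool_pos: [0.5327, -0.0304, 0.2177]
orientation: [0.745, 1.441, -0.748]
force: [-0.2, 0.5, -0.1]
opening: 0.093
```

Call:
{"fn": "apply_moves", "kwargs": {
  "series": [
    {"jaw": 0.65,"linear": [0,0,0],"roll": 0.35},
    {"jaw": 0.65,"linear": [0,0,0],"roll": 0.7},
    {"jaw": 0.65,"linear": [0,0,0],"roll": 1},
    {"jaw": 0.65,"linear": [0,0,0],"roll": 1},
    {"jaw": 0.65,"linear": [0,0,0],"roll": 1}
  ],
  "force": 20
}}

```text
t: 2.22
tool_pos: [0.5324, -0.0293, 0.2177]
orientation: [1.137, 1.254, -1.14]
force: [0.1, 0.6, 0.2]
opening: 0.0474
```

```bash
python3 - <<'E'
from h import *
s=read_state();print(s["t"],s["tool_pos"],s["opening"])
snap("wrist","w1")
go([.533,-.030,.22],np.radians(5))
E
```

```text
2.225 [ 0.53241777 -0.02926511  0.21772115] 0.04744551174397941
lin [-0.0038  0.0008  0.0008] roll 0.014 q6 -0.25
```

View pics/w1.png

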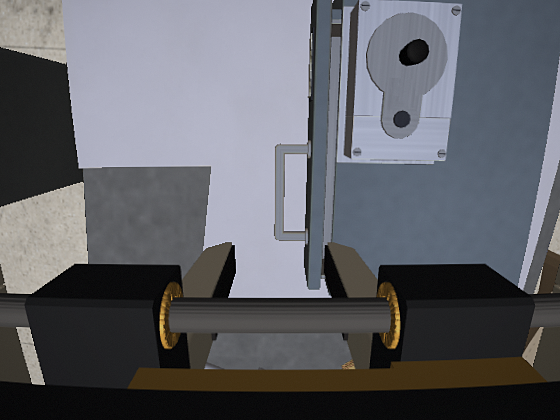

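```bash
python3 - <<'E'
from h import *
a,K,D,W=load("w1")
print(onz([(275,147),(276,241),(284,147),(285,241)],.057,K,D,W).round(4))
print("front face top edge",onz([(309,140),(309,240),(306,288),(322,290)],.08,K,D,W).round(4))
print("knob top",onz([(417,50)],.141,K,D,W).round(4),"pin",onz([(402,119)],.125,K,D,W).round(4))
print("hous",onz([(361,2),(353,152),(434,162),(462,4)],.116,K,D,W).round(4))
print(W[:3,:].round(3))
E
```

```text
[[ 0.5227  0.0185  0.057 ]
 [ 0.5327 -0.0773  0.057 ]
 [ 0.5313  0.0193  0.057 ]
 [ 0.542  -0.0764  0.057 ]]
front face top edge [[ 0.5526  0.0292  0.08  ]
 [ 0.5638 -0.0649  0.08  ]
 [ 0.567  -0.1161  0.08  ]
 [ 0.5833 -0.1168  0.08  ]]
knob top [[0.6142 0.1    0.141 ]] pin [[0.6172 0.0538 0.125 ]]
hous [[0.5761 0.1345 0.116 ]
 [0.5855 0.0248 0.116 ]
 [0.6528 0.0238 0.116 ]
 [0.6523 0.1432 0.116 ]]
[[ 0.995  0.094  0.022  0.526]
 [ 0.096 -0.963 -0.252  0.041]
 [-0.003  0.253 -0.967  0.384]]
```

Call:
{"fn": "apply_moves", "kwargs": {
  "series": [
    {"jaw": 0.6,"linear": [0,0,0],"roll": 0},
    {"jaw": 0.6,"linear": [0.1,0,0],"roll": 0},
    {"jaw": 0.6,"linear": [0.18,0,0],"roll": 0},
    {"jaw": 0.6,"linear": [0.23,0,0],"roll": 0},
    {"jaw": 0.6,"linear": [0.26,0,0],"roll": 0},
    {"jaw": 0.6,"linear": [0.28,0,0],"roll": 0},
    {"jaw": 0.6,"linear": [0.296,0,0],"roll": 0},
    {"jaw": 1,"linear": [0.296,0,0],"roll": 0},
    {"jaw": 1,"linear": [0.296,0,0],"roll": 0},
    {"jaw": 1,"linear": [0.296,0,0],"roll": 0}
  ],
  "force": 25
}}

```text
t: 3.52
tool_pos: [0.5323, -0.0297, 0.0404]
orientation: [1.138, 1.253, -1.141]
force: [-0.3, 0.4, -3.2]
opening: 0.0093
```

```bash
python3 - <<'E'
from h import *
t,M,s=tool();print(t,s["force"],s["opening"])
th=np.radians(5.3); u=np.array([np.cos(th),np.sin(th),0])
go(t-.117*u)
E
```

```text
[ 0.53228047 -0.029704    0.0404122 ] [-0.31517623  0.38846735 -3.24234442] 0.009274745905044556
lin [ 0.0004 -0.195  -0.0005]
```

Gripped (9.3 mm). Pull out.

Call:
{"fn": "apply_moves", "kwargs": {
  "series": [
    {"jaw": 1,"linear": [0,-0.02,0],"roll": 0},
    {"jaw": 1,"linear": [0,-0.05,0],"roll": 0},
    {"jaw": 1,"linear": [0,-0.085,0],"roll": 0},
    {"jaw": 1,"linear": [0,-0.12,0],"roll": 0},
    {"jaw": 1,"linear": [0,-0.15,0],"roll": 0},
    {"jaw": 1,"linear": [0,-0.175,0],"roll": 0},
    {"jaw": 1,"linear": [0,-0.19,0],"roll": 0},
    {"jaw": 1,"linear": [0,-0.194,0],"roll": 0},
    {"jaw": 1,"linear": [0,-0.194,0],"roll": 0},
    {"jaw": 1,"linear": [0,-0.194,0],"roll": 0}
  ]
}}

```text
t: 4.78
tool_pos: [0.4242, -0.0405, 0.0427]
orientation: [1.146, 1.239, -1.128]
force: [39.7, 5.1, -33.4]
opening: 0.0091
```

```bash
python3 - <<'E'
from h import *
s=read_state();print(s["force"],s["wrist_torque"],s["q"],s["joint_torque"])
a,K,D,W=snap("side","s2"); snap("top","t2")
cv2.imwrite("pics/s2c.png",np.hstack([cv2.resize(a[150:300,200:400],(560,420)) ]))
E
```

```text
[ 39.70985189   5.14953228 -33.3906812 ] [ 0.80913618 -6.78420808  0.02266026] [-0.21820936 -0.20786917  2.15182562  0.00320222  1.18127114 -0.31364498] [-3.75359818e+00 -3.76885378e+01 -3.72613227e+01 -4.48168203e+00
  1.34349436e+01 -3.49698344e-02]
```

View pics/s2c.png

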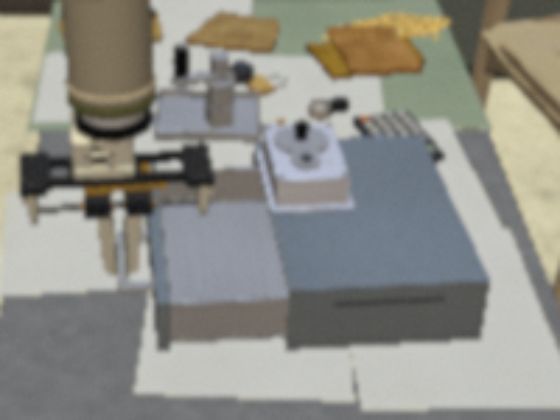

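Call:
{"fn": "apply_moves", "kwargs": {
  "series": [
    {"jaw": 1,"linear": [0,0,0],"roll": 0},
    {"jaw": 0.62,"linear": [0,0,0],"roll": 0},
    {"jaw": 0.62,"linear": [0,0,0],"roll": 0},
    {"jaw": 0.62,"linear": [0,0,0],"roll": 0}
  ]
}}

```text
t: 5.38
tool_pos: [0.4244, -0.0406, 0.0432]
orientation: [1.146, 1.238, -1.128]
force: [1.3, -0.2, -0.2]
opening: 0.0178
```

```bash
python3 - <<'E'
from h import *
t,M,s=tool();print(t,s["force"],s["opening"],M.round(3))
a,K,D,W=snap("top","t3")
cv2.imwrite("pics/t3c.png",cv2.resize(a[105:285,205:345],None,fx=4,fy=4,interpolation=cv2.INTER_CUBIC)[:600])
E
```

```text
[ 0.42435497 -0.04062526  0.04320781] [ 1.27676093 -0.23264139 -0.1800284 ] 0.017782390773576295 [[ 0.017  0.995  0.094]
 [-0.001  0.094 -0.996]
 [-1.     0.017  0.003]]
```

View pics/t3c.png

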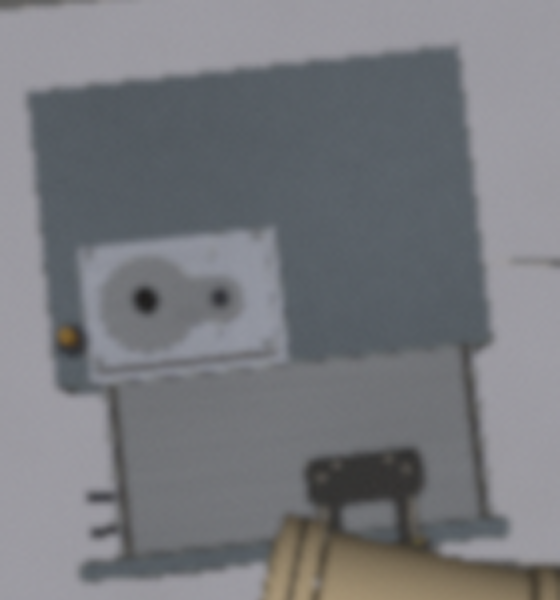

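```bash
python3 - <<'E'
from h import *
a,K,D,W=load("t3"); f=lambda x,y:(205+x/4,105+y/4); g=lambda x,y:(125+x/3.8,105+y/3.8)
for z in(.0,.04,.08):
  A=onz([f(83,577),f(85,563),f(506,519)],z,K,D,W);B=onz([g(368,400),g(365,380),g(768,340)],z,K,D,W);print(z,(A-B).round(4).tolist())
print(onz([f(130,553),f(485,515),f(112,393),f(465,347)],.062,K,D,W).round(4))
E
```

```text
0.0 [[-0.11, -0.0096, 0.0], [-0.1153, -0.0132, 0.0], [-0.114, -0.0088, 0.0]]
0.04 [[-0.106, -0.0093, 0.0], [-0.1111, -0.0127, 0.0], [-0.1099, -0.0085, 0.0]]
0.08 [[-0.102, -0.0089, 0.0], [-0.1069, -0.0122, 0.0], [-0.1058, -0.0082, 0.0]]
[[ 0.4575  0.1178  0.062 ]
 [ 0.4773 -0.1183  0.062 ]
 [ 0.5643  0.1282  0.062 ]
 [ 0.5897 -0.1085  0.062 ]]
```

Call:
{"fn": "apply_moves", "kwargs": {
  "series": [
    {"jaw": 0.62,"linear": [-0.06,0,0],"roll": 0},
    {"jaw": 0.62,"linear": [-0.16,0,0],"roll": 0},
    {"jaw": 0.62,"linear": [-0.25,0,0],"roll": -0.3},
    {"jaw": -0.3,"linear": [-0.26,0,0.08],"roll": -0.6},
    {"jaw": -0.3,"linear": [-0.26,0,0.18],"roll": -1},
    {"jaw": -0.3,"linear": [-0.26,0,0.27],"roll": -1},
    {"jaw": -0.3,"linear": [-0.26,0,0.34],"roll": -1},
    {"jaw": -0.3,"linear": [-0.26,0,0.34],"roll": -1},
    {"jaw": -0.3,"linear": [-0.26,0,0.34],"roll": -1}
  ]
}}

```text
t: 6.55
tool_pos: [0.4406, -0.2432, 0.1994]
orientation: [0.748, 1.425, -0.736]
force: [-0.1, 0.2, 1.0]
opening: 0.0605
```

```bash
cat >> h.py <<'E'
def bars(c,lo=100,box=None):
    a,K,D,W=c; h=cv2.cvtColor(a,cv2.COLOR_BGR2HSV)
    m=((a.min(2)>lo)&(h[...,0]>95)&(h[...,0]<130)).astype(np.uint8); m=cv2.morphologyEx(m,cv2.MORPH_OPEN,np.ones((3,3)))
    out=[]
    for k in cv2.findContours(m,cv2.RETR_EXTERNAL,cv2.CHAIN_APPROX_NONE)[0]:
        if cv2.contourArea(k)<60: continue
        P=onz(k.reshape(-1,2),.02,K,D,W)[:,:2]; (x,y),(w,l),an=cv2.minAreaRect((P*1000).astype(np.float32))
        if w>l: w,l,an=l,w,an-90
        if 20<w<45 and 60<l<100: print(f"bar ({x:.0f},{y:.0f}) {w:.0f}x{l:.0f} jaw yaw {an:.1f}")
E
python3 - <<'E'
from h import *
t,M,s=tool();print(t,s["q"].round(2))
bars(snap("top","t4")); go([.461,-.302,.20],np.radians(71))
E
```

```text
[ 0.44059512 -0.24324369  0.19937047] [-0.61 -0.14  1.79  0.01  1.48 -1.23]
bar (567,-416) 37x77 jaw yaw -80.3
lin [-0.0002 -0.0297  0.1   ] roll -1.186 q6 -1.23
```

Call:
{"fn": "apply_moves", "kwargs": {
  "series": [
    {"jaw": -0.3,"linear": [0,-0.015,0.05],"roll": -0.35},
    {"jaw": -0.3,"linear": [0,-0.0297,0.1],"roll": -0.7},
    {"jaw": -0.3,"linear": [0,-0.0297,0.1],"roll": -1},
    {"jaw": -0.3,"linear": [0,-0.0297,0.1],"roll": -1},
    {"jaw": -0.3,"linear": [0,-0.0297,0.1],"roll": -1}
  ]
}}

```text
t: 7.22
tool_pos: [0.4612, -0.3011, 0.2]
orientation: [0.34, 1.528, -0.335]
force: [0.2, 0.0, 0.3]
opening: 0.0603
```

```bash
python3 - <<'E'
from h import *
t,M,s=tool();print(t,M.round(3).tolist())
bars(snap("wrist","w5"));bars(snap("side","s5")); go([.461,-.302,.20],np.radians(71))
a,K,D,W=load("w5");print(proj([.461,-.302,.02],K,D,W))
E
```

```text
[ 0.46116136 -0.3010593   0.19998223] [[0.017, 0.418, 0.908], [-0.0, 0.908, -0.418], [-1.0, 0.007, 0.015]]
bar (440,-16) 34x93 jaw yaw 4.9
bar (408,-6) 41x74 jaw yaw -20.0
bar (325,-408) 37x65 jaw yaw 0.5
bar (326,239) 32x88 jaw yaw 0.5
bar (564,339) 30x92 jaw yaw -2.2
lin [-0.     -0.0011  0.0003] roll -0.189 q6 -1.82
[[277.16986477 190.16087801]]
```

View pics/w5.png

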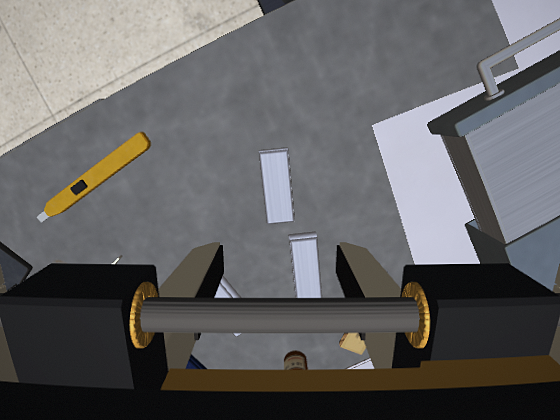

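Call:
{"fn": "apply_moves", "kwargs": {
  "series": [
    {"jaw": -0.3,"linear": [0.09,-0.001,-0.002],"roll": -0.19},
    {"jaw": -0.3,"linear": [0.18,-0.002,-0.004],"roll": -0.19},
    {"jaw": -0.3,"linear": [0.25,-0.003,-0.004],"roll": -0.19},
    {"jaw": -0.3,"linear": [0.3,-0.004,-0.004],"roll": -0.19},
    {"jaw": -0.3,"linear": [0.326,-0.004,-0.004],"roll": -0.19},
    {"jaw": -0.3,"linear": [0.326,-0.004,-0.004],"roll": -0.19},
    {"jaw": 0.6,"linear": [0.326,-0.004,-0.004],"roll": -0.19},
    {"jaw": 0.6,"linear": [0.326,-0.004,-0.004],"roll": -0.19},
    {"jaw": 0.6,"linear": [0.326,-0.004,-0.004],"roll": -0.19},
    {"jaw": 0.6,"linear": [0.326,-0.004,-0.004],"roll": -0.19},
    {"jaw": 0.6,"linear": [0.26,-0.004,-0.004],"roll": -0.19},
    {"jaw": 0.6,"linear": [0.16,-0.004,-0.004],"roll": -0.19},
    {"jaw": 0.6,"linear": [0.06,-0.004,-0.004],"roll": -0.19},
    {"jaw": 0.6,"linear": [0.06,-0.004,-0.004],"roll": -0.19}
  ],
  "force": 40
}}

```text
t: 9.07
tool_pos: [0.4613, -0.3048, 0.1701]
orientation: [0.257, 1.529, -0.261]
force: [1.0, -0.7, -4.5]
opening: 0.0316
```

```bash
python3 - <<'E'
from h import *
t,M,s=tool();print(t,s["opening"],s["force"])
go([.531,-.065,.165],np.radians(95))
E
```

```text
[ 0.46128797 -0.30483888  0.17009466] 0.03155920898187764 [ 0.95649447 -0.71524631 -4.52558892]
lin [ 0.0086  0.4158 -0.0202] roll -0.799 q6 -1.93
```

Call:
{"fn": "apply_moves", "kwargs": {
  "series": [
    {"jaw": 0.6,"linear": [0,0.08,-0.004],"roll": -0.2},
    {"jaw": 0.6,"linear": [0,0.17,-0.01],"roll": -0.4},
    {"jaw": 0.6,"linear": [0,0.26,-0.014],"roll": -0.6},
    {"jaw": 0.6,"linear": [0.005,0.34,-0.018],"roll": -0.8},
    {"jaw": 0.6,"linear": [0.008,0.4,-0.02],"roll": -0.8},
    {"jaw": 0.6,"linear": [0.008,0.416,-0.02],"roll": -0.8},
    {"jaw": 0.6,"linear": [0.008,0.416,-0.02],"roll": -0.8},
    {"jaw": 0.6,"linear": [0.008,0.416,-0.02],"roll": -0.8}
  ]
}}

```text
t: 10.07
tool_pos: [0.5306, -0.0659, 0.1646]
orientation: [-0.074, 1.547, 0.062]
force: [-0.4, 0.1, -4.6]
opening: 0.0315
```

```bash
python3 - <<'E'
from h import *
t,M,s=tool();print(t,s["opening"],s["force"])
go([.531,-.065,.022],np.radians(95))
snap("wrist","w6")
E
```

```text
[ 0.53057017 -0.06589204  0.16460204] 0.03146565776727028 [-0.41417459  0.07203263 -4.58671276]
lin [ 0.2376  0.0036 -0.0046] roll -0.001 q6 -1.88
```

View pics/w6.png

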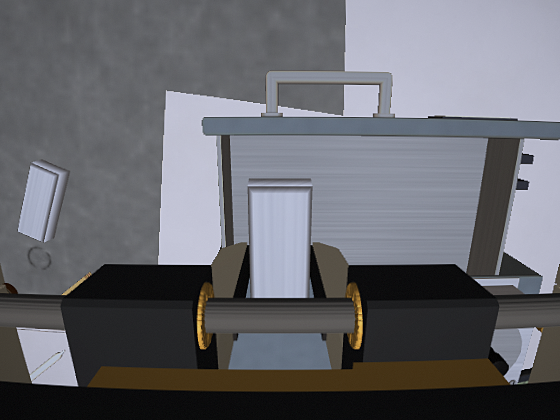

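Call:
{"fn": "apply_moves", "kwargs": {
  "series": [
    {"jaw": 0.6,"linear": [0.08,0.0015,-0.002],"roll": 0},
    {"jaw": 0.6,"linear": [0.16,0.003,-0.004],"roll": 0},
    {"jaw": 0.6,"linear": [0.21,0.0036,-0.0046],"roll": 0},
    {"jaw": 0.6,"linear": [0.234,0.0036,-0.0046],"roll": 0},
    {"jaw": 0.6,"linear": [0.2376,0.0036,-0.0046],"roll": 0},
    {"jaw": 0.15,"linear": [0.2376,0.0036,-0.0046],"roll": 0},
    {"jaw": 0.1,"linear": [0.2376,0.0036,-0.0046],"roll": 0},
    {"jaw": 0.1,"linear": [0.23,0.0036,-0.0046],"roll": 0},
    {"jaw": 0.1,"linear": [0.15,0.0036,-0.0046],"roll": 0},
    {"jaw": 0.1,"linear": [0.05,0.0036,-0.0046],"roll": 0},
    {"jaw": -0.3,"linear": [-0.04,0.0036,-0.0046],"roll": 0},
    {"jaw": -0.3,"linear": [-0.06,0.0036,-0.0046],"roll": 0}
  ]
}}

```text
t: 11.62
tool_pos: [0.5296, -0.0643, 0.207]
orientation: [-0.076, 1.537, 0.06]
force: [-0.3, -0.3, 0.1]
opening: 0.0569
```

```bash
python3 - <<'E'
from h import *
t,M,s=tool();print(t,s["opening"],s["force"])
bars(snap("top","t7"))
go([.562,-.312,.20],np.radians(71))
E
```

```text
[ 0.52962967 -0.06434877  0.20702167] 0.05691429648263547 [-0.33697732 -0.29985865  0.0659211 ]
bar (562,-312) 34x80 jaw yaw 71.8
bar (567,-417) 35x80 jaw yaw -79.9
lin [ 0.0156 -0.416   0.0183] roll 0.799 q6 -1.87
```

Call:
{"fn": "apply_moves", "kwargs": {
  "series": [
    {"jaw": -0.3,"linear": [0,-0.09,0.004],"roll": 0.2},
    {"jaw": -0.3,"linear": [0,-0.18,0.008],"roll": 0.4},
    {"jaw": -0.3,"linear": [0.005,-0.27,0.012],"roll": 0.6},
    {"jaw": -0.3,"linear": [0.01,-0.35,0.016],"roll": 0.78},
    {"jaw": -0.3,"linear": [0.0156,-0.4,0.018],"roll": 0.78},
    {"jaw": -0.3,"linear": [0.0156,-0.416,0.0183],"roll": 0.78},
    {"jaw": -0.3,"linear": [0.0156,-0.416,0.0183],"roll": 0.78}
  ]
}}

```text
t: 12.55
tool_pos: [0.5615, -0.3116, 0.1988]
orientation: [0.25, 1.525, -0.254]
force: [0.6, 0.1, -0.0]
opening: 0.0607
```

```bash
python3 - <<'E'
from h import *
t,M,s=tool();print(t,s["opening"])
bars(snap("side")); a,K,D,W=snap("wrist","w8"); p=proj([.562,-.312,.02],K,D,W)[0].round().astype(int);print(p)
h=cv2.cvtColor(a,cv2.COLOR_BGR2HSV);print(h[p[1],p[0]],h[100:108,100:108].mean((0,1)))
m=((h[...,2]>130)).astype(np.uint8);n,l,st,ce=cv2.connectedComponentsWithStats(m);i=l[p[1],p[0]];print(st[i],ce[i])
P=onz(np.argwhere(l==i)[:,::-1],.02,K,D,W);r=cv2.minAreaRect((P[:,:2]*1000).astype(np.float32));print(r)
go([.562,-.312,.004],np.radians(71.5))
E
```

```text
[ 0.56151425 -0.31158614  0.19879872] 0.060748248496709
bar (535,-500) 29x78 jaw yaw -36.0
bar (407,-340) 30x66 jaw yaw -65.4
bar (353,-174) 35x73 jaw yaw 36.9
bar (333,-120) 36x61 jaw yaw 66.4
[278 188]
[112  36 207] [110.359375  13.125    104.421875]
[ 265  150   27   70 1854] [277.74757282 184.16990291]
((559.6470947265625, -311.1221008300781), (27.273717880249023, 74.29562377929688), 70.95115661621094)
lin [ 0.326  -0.0027 -0.0098] roll 0.004 q6 -1.84
```

Call:
{"fn": "apply_moves", "kwargs": {
  "series": [
    {"jaw": -0.3,"linear": [0.09,-0.001,-0.003],"roll": 0},
    {"jaw": -0.3,"linear": [0.18,-0.002,-0.006],"roll": 0},
    {"jaw": -0.3,"linear": [0.25,-0.003,-0.009],"roll": 0},
    {"jaw": -0.3,"linear": [0.3,-0.003,-0.01],"roll": 0},
    {"jaw": -0.3,"linear": [0.326,-0.003,-0.01],"roll": 0},
    {"jaw": -0.3,"linear": [0.326,-0.003,-0.01],"roll": 0},
    {"jaw": 0.6,"linear": [0.326,-0.003,-0.01],"roll": 0},
    {"jaw": 0.6,"linear": [0.326,-0.003,-0.01],"roll": 0},
    {"jaw": 0.6,"linear": [0.326,-0.003,-0.01],"roll": 0},
    {"jaw": 0.6,"linear": [0.326,-0.003,-0.01],"roll": 0},
    {"jaw": 0.6,"linear": [0.26,-0.003,-0.008],"roll": 0},
    {"jaw": 0.6,"linear": [0.16,-0.003,-0.006],"roll": 0},
    {"jaw": 0.6,"linear": [0.06,-0.003,-0.004],"roll": 0},
    {"jaw": 0.6,"linear": [0.06,-0.003,-0.004],"roll": 0}
  ]
}}

```text
t: 14.4
tool_pos: [0.5633, -0.3141, 0.1704]
orientation: [0.244, 1.514, -0.256]
force: [0.7, -1.2, -5.0]
opening: 0.0315
```

```bash
python3 - <<'E'
from h import *
t,M,s=tool();print(t,s["opening"],s["force"])
go([.525,.005,.165],np.radians(95))
E
```

```text
[ 0.56326945 -0.31405449  0.1703951 ] 0.03146106652478536 [ 0.66867524 -1.20200246 -4.99422582]
lin [-0.001   0.4845 -0.2283] roll -0.779 q6 -1.85
```

Call:
{"fn": "apply_moves", "kwargs": {
  "series": [
    {"jaw": 0.6,"linear": [0,0.07,-0.035],"roll": -0.2},
    {"jaw": 0.6,"linear": [0,0.15,-0.07],"roll": -0.4},
    {"jaw": 0.6,"linear": [0,0.23,-0.11],"roll": -0.6},
    {"jaw": 0.6,"linear": [0,0.31,-0.145],"roll": -0.78},
    {"jaw": 0.6,"linear": [0,0.39,-0.18],"roll": -0.78},
    {"jaw": 0.6,"linear": [0,0.45,-0.21],"roll": -0.78},
    {"jaw": 0.6,"linear": [0,0.4845,-0.2283],"roll": -0.78},
    {"jaw": 0.6,"linear": [0,0.4845,-0.2283],"roll": -0.78},
    {"jaw": 0.6,"linear": [0,0.4845,-0.2283],"roll": -0.78}
  ]
}}

```text
t: 15.52
tool_pos: [0.5241, 0.0046, 0.1627]
orientation: [-0.081, 1.533, 0.056]
force: [0.3, -0.1, -4.7]
opening: 0.0316
```

```bash
python3 - <<'E'
from h import *
t,M,s=tool();print(t,s["opening"],s["force"])
go([.525,.005,.022],np.radians(95))
E
```

```text
[0.52409776 0.00458927 0.1627285 ] 0.03162571958194069 [ 0.28568123 -0.12867708 -4.66222467]
lin [ 0.2344  0.0046 -0.0069] roll 0.001 q6 -1.74
```

Call:
{"fn": "apply_moves", "kwargs": {
  "series": [
    {"jaw": 0.6,"linear": [0.08,0.0015,-0.002],"roll": 0},
    {"jaw": 0.6,"linear": [0.16,0.003,-0.005],"roll": 0},
    {"jaw": 0.6,"linear": [0.21,0.0046,-0.007],"roll": 0},
    {"jaw": 0.6,"linear": [0.23,0.0046,-0.007],"roll": 0},
    {"jaw": 0.6,"linear": [0.2344,0.0046,-0.007],"roll": 0},
    {"jaw": 0.15,"linear": [0.2344,0.0046,-0.007],"roll": 0},
    {"jaw": 0.1,"linear": [0.2344,0.0046,-0.007],"roll": 0},
    {"jaw": 0.1,"linear": [0.22,0.0046,-0.007],"roll": 0},
    {"jaw": 0.1,"linear": [0.15,0.0036,-0.005],"roll": 0},
    {"jaw": 0.1,"linear": [0.05,0.0036,-0.003],"roll": 0},
    {"jaw": -0.3,"linear": [-0.04,0.0036,0],"roll": 0},
    {"jaw": -0.3,"linear": [-0.06,0.0036,0],"roll": 0}
  ]
}}

```text
t: 17.02
tool_pos: [0.5255, 0.0072, 0.2052]
orientation: [-0.082, 1.523, 0.055]
force: [0.7, 0.4, 0.3]
opening: 0.0571
```

```bash
python3 - <<'E'
from h import *
t,M,s=tool();print(t,s["opening"],M.round(3).tolist())
bars(snap("top","t9"))
go([.567,-.417,.20],np.radians(100.1))
E
```

```text
[0.5254561  0.00717591 0.20522329] 0.05708747862479958 [[0.047, -0.088, 0.995], [-0.015, 0.996, 0.088], [-0.999, -0.019, 0.046]]
bar (567,-416) 36x80 jaw yaw -78.9
lin [ 0.0209 -0.7101  0.007 ] roll -0.169 q6 -1.73
```

Call:
{"fn": "apply_moves", "kwargs": {
  "series": [
    {"jaw": -0.3,"linear": [0,-0.08,0],"roll": 0},
    {"jaw": -0.3,"linear": [0,-0.18,0],"roll": 0},
    {"jaw": -0.3,"linear": [0,-0.28,0],"roll": -0.1},
    {"jaw": -0.3,"linear": [0,-0.38,0],"roll": -0.1},
    {"jaw": -0.3,"linear": [0.01,-0.48,0.003],"roll": -0.18},
    {"jaw": -0.3,"linear": [0.02,-0.57,0.007],"roll": -0.18},
    {"jaw": -0.3,"linear": [0.02,-0.65,0.007],"roll": -0.18},
    {"jaw": -0.3,"linear": [0.021,-0.7,0.007],"roll": -0.18},
    {"jaw": -0.3,"linear": [0.021,-0.71,0.007],"roll": -0.18},
    {"jaw": -0.3,"linear": [0.021,-0.71,0.007],"roll": -0.18}
  ]
}}

```text
t: 18.32
tool_pos: [0.5666, -0.4162, 0.1987]
orientation: [-0.156, 1.523, 0.129]
force: [-0.4, 0.0, 0.2]
opening: 0.0603
```

```bash
python3 - <<'E'
from h import *
t,M,s=tool();print(t,s["opening"],M.round(3).tolist())
a,K,D,W=snap("wrist","w8"); p=proj([.567,-.417,.02],K,D,W)[0].round().astype(int);print(p)
h=cv2.cvtColor(a,cv2.COLOR_BGR2HSV)
m=((h[...,2]>130)).astype(np.uint8);n,l,st,ce=cv2.connectedComponentsWithStats(m);i=l[p[1],p[0]];print(st[i],ce[i])
P=onz(np.argwhere(l==i)[:,::-1],.02,K,D,W);r=cv2.minAreaRect((P[:,:2]*1000).astype(np.float32));print(r)
go([.567,-.417,.004],np.radians(100.5))
E
```

```text
[ 0.56663417 -0.41618422  0.19868852] 0.06033361362599417 [[0.044, -0.181, 0.983], [-0.013, 0.983, 0.181], [-0.999, -0.021, 0.041]]
[282 186]
[ 205  135  187  162 8616] [301.54538069 213.60550139]
((599.4052734375, -396.0985412597656), (185.12008666992188, 198.29159545898438), 75.0069580078125)
lin [ 0.3249  0.0048 -0.0137] roll -0.002 q6 -2.47
```

Call:
{"fn": "apply_moves", "kwargs": {
  "series": [
    {"jaw": -0.3,"linear": [0.09,0.001,-0.004],"roll": 0},
    {"jaw": -0.3,"linear": [0.18,0.003,-0.008],"roll": 0},
    {"jaw": -0.3,"linear": [0.25,0.004,-0.011],"roll": 0},
    {"jaw": -0.3,"linear": [0.3,0.005,-0.013],"roll": 0},
    {"jaw": -0.3,"linear": [0.325,0.005,-0.014],"roll": 0},
    {"jaw": -0.3,"linear": [0.325,0.005,-0.014],"roll": 0},
    {"jaw": 0.6,"linear": [0.325,0.005,-0.014],"roll": 0},
    {"jaw": 0.6,"linear": [0.325,0.005,-0.014],"roll": 0},
    {"jaw": 0.6,"linear": [0.325,0.005,-0.014],"roll": 0},
    {"jaw": 0.6,"linear": [0.325,0.005,-0.014],"roll": 0},
    {"jaw": 0.6,"linear": [0.26,0.004,-0.012],"roll": 0},
    {"jaw": 0.6,"linear": [0.16,0.003,-0.008],"roll": 0},
    {"jaw": 0.6,"linear": [0.06,0.001,-0.003],"roll": 0},
    {"jaw": 0.6,"linear": [0.06,0.001,-0.003],"roll": 0}
  ]
}}

```text
t: 20.12
tool_pos: [0.5695, -0.4184, 0.1705]
orientation: [-0.163, 1.515, 0.122]
force: [0.7, -0.6, -5.2]
opening: 0.0315
```

```bash
python3 - <<'E'
from h import *
t,M,s=tool();print(t,s["opening"],s["force"])
go([.519,.075,.165],np.radians(95))
E
```

```text
[ 0.56953625 -0.41840612  0.17053977] 0.03152048323822053 [ 0.69865166 -0.5892327  -5.23283966]
lin [-0.0125  0.8239  0.0669] roll 0.181 q6 -2.47
```

Call:
{"fn": "apply_moves", "kwargs": {
  "series": [
    {"jaw": 0.6,"linear": [0,0.08,0],"roll": 0},
    {"jaw": 0.6,"linear": [0,0.18,0.01],"roll": 0.05},
    {"jaw": 0.6,"linear": [-0.005,0.28,0.02],"roll": 0.1},
    {"jaw": 0.6,"linear": [-0.01,0.38,0.03],"roll": 0.18},
    {"jaw": 0.6,"linear": [-0.0125,0.48,0.04],"roll": 0.18},
    {"jaw": 0.6,"linear": [-0.0125,0.58,0.05],"roll": 0.18},
    {"jaw": 0.6,"linear": [-0.0125,0.68,0.06],"roll": 0.18},
    {"jaw": 0.6,"linear": [-0.0125,0.76,0.065],"roll": 0.18},
    {"jaw": 0.6,"linear": [-0.0125,0.81,0.067],"roll": 0.18},
    {"jaw": 0.6,"linear": [-0.0125,0.824,0.067],"roll": 0.18},
    {"jaw": 0.6,"linear": [-0.0125,0.824,0.067],"roll": 0.18}
  ]
}}

```text
t: 21.5
tool_pos: [0.5181, 0.075, 0.1632]
orientation: [-0.088, 1.52, 0.051]
force: [0.7, 0.2, -4.2]
opening: 0.0317
```

```bash
python3 - <<'E'
from h import *
t,M,s=tool();print(t,s["opening"],s["force"],M.round(3).tolist())
go([.518,.075,.022],np.radians(95))
E
```

```text
[0.51806288 0.07499867 0.16319884] 0.03174456379474563 [ 0.69348358  0.24037626 -4.17775356] [[0.051, -0.089, 0.995], [-0.021, 0.996, 0.09], [-0.998, -0.026, 0.048]]
lin [ 0.235   0.0061 -0.0115] roll 0.003 q6 -1.59
```

Call:
{"fn": "apply_moves", "kwargs": {
  "series": [
    {"jaw": 0.6,"linear": [0.08,0.002,-0.004],"roll": 0},
    {"jaw": 0.6,"linear": [0.16,0.004,-0.008],"roll": 0},
    {"jaw": 0.6,"linear": [0.21,0.006,-0.0115],"roll": 0},
    {"jaw": 0.6,"linear": [0.23,0.006,-0.0115],"roll": 0},
    {"jaw": 0.6,"linear": [0.235,0.006,-0.0115],"roll": 0},
    {"jaw": 0.15,"linear": [0.235,0.006,-0.0115],"roll": 0},
    {"jaw": 0.1,"linear": [0.235,0.006,-0.0115],"roll": 0},
    {"jaw": 0.1,"linear": [0.22,0.006,-0.01],"roll": 0},
    {"jaw": 0.1,"linear": [0.15,0.004,-0.006],"roll": 0},
    {"jaw": 0.1,"linear": [0.05,0.002,-0.002],"roll": 0},
    {"jaw": 0.1,"linear": [-0.04,0,0],"roll": 0},
    {"jaw": 0.1,"linear": [-0.06,0,0],"roll": 0}
  ]
}}

```text
t: 23.0
tool_pos: [0.5192, 0.0761, 0.2059]
orientation: [-0.088, 1.51, 0.052]
force: [-0.9, -0.5, 0.5]
opening: 0.0416
```

```bash
python3 - <<'E'
from h import *
t,M,s=tool();print(t,s["opening"],s["force"],M.round(3).tolist())
c=snap("top","t10");bars(c);a=c[0]
cv2.imwrite("pics/t10c.png",cv2.resize(a[105:275,205:455],None,fx=3,fy=3,interpolation=cv2.INTER_CUBIC))
go([.385,-.041,.20],np.radians(95));go([.385,-.041,.045])
E
```

```text
[0.51915379 0.07606977 0.20587705] 0.041632677106135045 [-0.94401557 -0.53808351  0.45119776] [[0.06, -0.089, 0.994], [-0.021, 0.996, 0.09], [-0.998, -0.026, 0.058]]
lin [-0.0008 -0.1743 -0.2396] roll 0.003 q6 -1.59
lin [ 0.2571 -0.1675 -0.2543]
```

View pics/t10c.png

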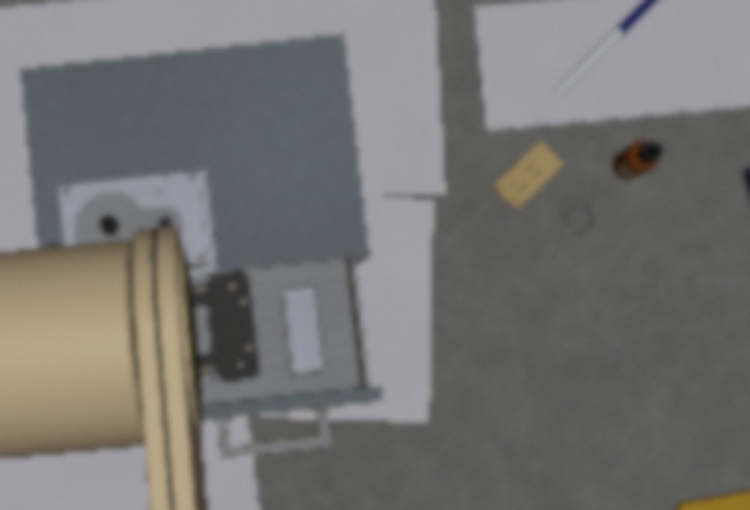

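Call:
{"fn": "apply_moves", "kwargs": {
  "series": [
    {"jaw": 1,"linear": [0,-0.05,-0.07],"roll": 0},
    {"jaw": 1,"linear": [0,-0.11,-0.14],"roll": 0},
    {"jaw": 1,"linear": [0,-0.16,-0.21],"roll": 0},
    {"jaw": 1,"linear": [0,-0.174,-0.24],"roll": 0},
    {"jaw": 1,"linear": [0.06,-0.172,-0.244],"roll": 0},
    {"jaw": 1,"linear": [0.15,-0.17,-0.25],"roll": 0},
    {"jaw": 1,"linear": [0.22,-0.168,-0.252],"roll": 0},
    {"jaw": 1,"linear": [0.257,-0.168,-0.254],"roll": 0},
    {"jaw": 1,"linear": [0.257,-0.168,-0.254],"roll": 0}
  ],
  "force": 20
}}

```text
t: 24.18
tool_pos: [0.3823, -0.0406, 0.0422]
orientation: [-0.087, 1.518, 0.053]
force: [-0.2, -0.5, 0.2]
opening: 0.0003
```

```bash
python3 - <<'E'
from h import *
t,M,s=tool();print(t,s["opening"],s["force"],s["q"].round(2))
go([.385+.12,-.041+.0105,.045]);go([.53,-.041+.0127,.045])
a,K,D,W=snap("top","t11")
cv2.imwrite("pics/t11c.png",cv2.resize(a[180:275,205:335],None,fx=4.4,fy=4.4,interpolation=cv2.INTER_CUBIC))
E
```

```text
[ 0.38228973 -0.04057415  0.0421516 ] 0.0003028655985947515 [-0.23369001 -0.46345209  0.18800409] [-0.23 -0.4   2.3  -0.01  1.18 -1.89]
lin [ 0.0057 -0.0016  0.2052]
lin [ 0.0079 -0.0017  0.2469]
```

View pics/t11c.png

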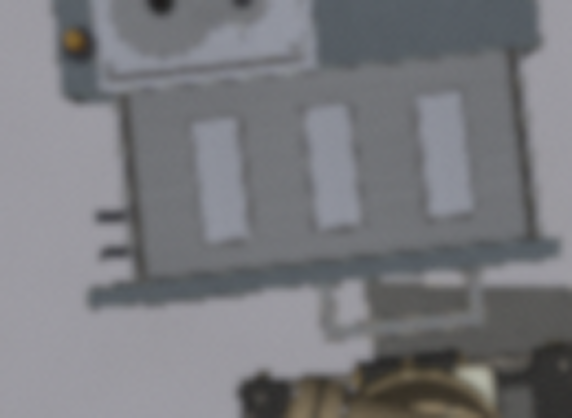

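Call:
{"fn": "apply_moves", "kwargs": {
  "series": [
    {"jaw": 1,"linear": [0,0,0.03],"roll": 0},
    {"jaw": 1,"linear": [0.001,0,0.06],"roll": 0},
    {"jaw": 1,"linear": [0.002,0,0.09],"roll": 0},
    {"jaw": 1,"linear": [0.003,0,0.12],"roll": 0},
    {"jaw": 1,"linear": [0.005,0,0.15],"roll": 0},
    {"jaw": 1,"linear": [0.005,0,0.18],"roll": 0},
    {"jaw": 1,"linear": [0.006,0,0.205],"roll": 0},
    {"jaw": 1,"linear": [0.007,0,0.225],"roll": 0},
    {"jaw": 1,"linear": [0.007,0,0.235],"roll": 0},
    {"jaw": 1,"linear": [0.008,0,0.245],"roll": 0},
    {"jaw": 1,"linear": [0.008,0,0.25],"roll": 0},
    {"jaw": 1,"linear": [0.008,0,0.25],"roll": 0}
  ]
}}

```text
t: 25.72
tool_pos: [0.5255, -0.028, 0.0464]
orientation: [-0.088, 1.532, 0.053]
force: [-42.5, -3.9, 34.6]
opening: 0.0001
```

Call:
{"fn": "apply_moves", "kwargs": {
  "series": [
    {"jaw": 1,"linear": [0,0,0.01],"roll": 0},
    {"jaw": 1,"linear": [0,0,0.01],"roll": 0}
  ]
}}

```text
t: 25.98
tool_pos: [0.5253, -0.028, 0.046]
orientation: [-0.089, 1.546, 0.053]
force: [-34.1, -3.0, 26.8]
opening: 0.0007
```

```bash
python3 - <<'E'
from h import *
t,M,s=tool();print(t,s["opening"],s["force"],M.round(3).tolist())
a,K,D,W=snap("top","t12")
cv2.imwrite("pics/t12c.png",cv2.resize(a[170:235,205:335],None,fx=4.4,fy=4.4,interpolation=cv2.INTER_CUBIC))
E
```

```text
[ 0.52526829 -0.02796584  0.04600993] 0.0006713425773647054 [-34.06102463  -3.01047929  26.80740075] [[0.025, -0.09, 0.996], [-0.022, 0.996, 0.09], [-0.999, -0.024, 0.023]]
```

View pics/t12c.png

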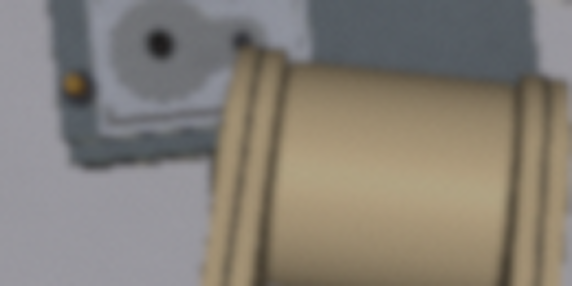

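Call:
{"fn": "apply_moves", "kwargs": {
  "series": [
    {"jaw": 1,"linear": [0,0,0.011],"roll": 0},
    {"jaw": 1,"linear": [0,0,0.011],"roll": 0}
  ]
}}

```text
t: 26.28
tool_pos: [0.5252, -0.0279, 0.0455]
orientation: [-0.089, 1.56, 0.053]
force: [-34.8, -3.4, 27.0]
opening: 0.0
```

Call:
{"fn": "apply_moves", "kwargs": {
  "series": [
    {"jaw": 1,"linear": [0,0,0.006],"roll": 0},
    {"jaw": 1,"linear": [0,0,-0.03],"roll": 0},
    {"jaw": 1,"linear": [0,0,-0.05],"roll": 0},
    {"jaw": 1,"linear": [-0.09,0,-0.05],"roll": 0},
    {"jaw": 1,"linear": [-0.18,0,-0.05],"roll": 0},
    {"jaw": 1,"linear": [-0.25,0,-0.05],"roll": 0},
    {"jaw": 0.3,"linear": [-0.28,0,-0.05],"roll": 0},
    {"jaw": 0.3,"linear": [-0.28,0,-0.05],"roll": 0}
  ]
}}

```text
t: 27.28
tool_pos: [0.4943, -0.0269, 0.214]
orientation: [-0.089, 1.558, 0.053]
force: [0.2, 0.1, -0.7]
opening: 0.016
```

```bash
python3 - <<'E'
from h import *
t,M,s=tool();print(t,s["opening"],s["force"],M.round(3).tolist())
go([.5,.1,.215])
E
```

```text
[ 0.49430137 -0.02691989  0.21402841] 0.016022291124342593 [ 0.18242618  0.0613733  -0.72426941] [[0.013, -0.09, 0.996], [-0.023, 0.996, 0.09], [-1.0, -0.024, 0.011]]
lin [-0.0063  0.2097  0.0286]
```

```bash
python3 - <<'E'
from h import *
go([.6138,.0995,.215]);go([.6138,.0995,.126])
E
```

```text
lin [-0.0038  0.1918  0.2174]
lin [0.1445 0.1953 0.2158]
```

Call:
{"fn": "apply_moves", "kwargs": {
  "series": [
    {"jaw": 0.36,"linear": [0,0.06,0.07],"roll": 0},
    {"jaw": 0.36,"linear": [0,0.12,0.14],"roll": 0},
    {"jaw": 0.36,"linear": [0,0.18,0.2],"roll": 0},
    {"jaw": 0.36,"linear": [0,0.192,0.217],"roll": 0},
    {"jaw": 0.36,"linear": [0,0.192,0.217],"roll": 0},
    {"jaw": 0.36,"linear": [0,0.192,0.217],"roll": 0}
  ]
}}

```text
t: 28.02
tool_pos: [0.6127, 0.0984, 0.2117]
orientation: [-0.089, 1.559, 0.052]
force: [-1.2, -0.8, 0.3]
opening: 0.0297
```

```bash
python3 - <<'E'
from h import *
t,M,s=tool();print(t,s["opening"])
a,K,D,W=snap("wrist","w13");print(proj([[.6138,.0995,.141],[.6138,.0995,.121],[.6172,.0538,.125]],K,D,W))
g=a.max(2); m=(g<45).astype(np.uint8); m[240:]=0
for k in cv2.findContours(m,cv2.RETR_EXTERNAL,cv2.CHAIN_APPROX_NONE)[0]:
    if cv2.contourArea(k)>80: print(cv2.boundingRect(k))
go([.6138,.0995,.126])
E
```

```text
[0.6126533  0.09842396 0.21174446] 0.029719995529701917
[[282.20066782 222.42934884]
 [282.60341632 215.06142375]
 [224.67366094 215.17107704]]
(273, 209, 21, 25)
(536, 155, 24, 32)
(215, 137, 138, 4)
(552, 68, 8, 23)
lin [0.1437 0.0051 0.0004]
```

View pics/w13.png

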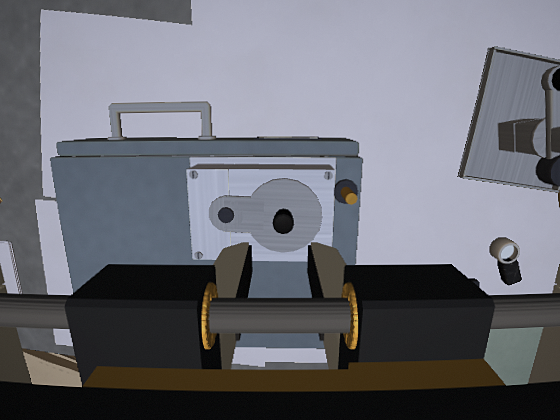

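Call:
{"fn": "apply_moves", "kwargs": {
  "series": [
    {"jaw": 0.36,"linear": [0.08,0.003,0],"roll": 0},
    {"jaw": 0.36,"linear": [0.12,0.005,0],"roll": 0},
    {"jaw": 0.36,"linear": [0.1437,0.005,0.001],"roll": 0},
    {"jaw": 0.36,"linear": [0.1437,0.005,0.001],"roll": 0},
    {"jaw": 0.9,"linear": [0.1437,0.005,0.001],"roll": 0},
    {"jaw": 0.9,"linear": [0.1437,0.005,0.001],"roll": 0},
    {"jaw": 0.9,"linear": [0.1437,0.005,0.001],"roll": 0},
    {"jaw": 0.9,"linear": [0.1437,0.0026,0.02],"roll": 0},
    {"jaw": 0.9,"linear": [0.1437,-0.0044,0.038],"roll": 0},
    {"jaw": 0.9,"linear": [0.1437,-0.0156,0.053],"roll": 0},
    {"jaw": 0.9,"linear": [0.1437,-0.0303,0.0655],"roll": 0},
    {"jaw": 0.9,"linear": [0.1437,-0.0475,0.0738],"roll": 0},
    {"jaw": 0.9,"linear": [0.1437,-0.0663,0.0775],"roll": 0},
    {"jaw": 0.9,"linear": [0.1437,-0.0816,0.0771],"roll": 0},
    {"jaw": 0.9,"linear": [0.1437,-0.0816,0.0771],"roll": 0},
    {"jaw": 0.5,"linear": [0.1437,-0.0816,0.0771],"roll": 0},
    {"jaw": 0.36,"linear": [0.1437,-0.0816,0.0771],"roll": 0},
    {"jaw": 0.36,"linear": [0.06,-0.0816,0.0771],"roll": 0},
    {"jaw": 0.36,"linear": [0,-0.0816,0.0771],"roll": 0}
  ],
  "force": 10
}}

```text
t: 30.45
tool_pos: [0.6631, 0.0539, 0.2156]
orientation: [-0.089, 1.558, 0.052]
force: [0.4, 0.3, 0.2]
opening: 0.0295
```

```bash
python3 - <<'E'
from h import *
t,M,s=tool();print(t,s["opening"],s["force"],M.round(3).tolist())
go([.50,.32,.26]); go([.51,.40,.26],np.radians(170))
snap("wrist","w14")
E
```

```text
[0.66309295 0.0539036  0.2155677 ] 0.029451368688750566 [0.3681419  0.25588929 0.240906  ] [[0.012, -0.089, 0.996], [-0.023, 0.996, 0.09], [-1.0, -0.024, 0.01]]
lin [-0.0876  0.4641 -0.2303]
lin [-0.0904  0.5953 -0.2017] roll -2.496 q6 -1.64
```

View pics/w14.png

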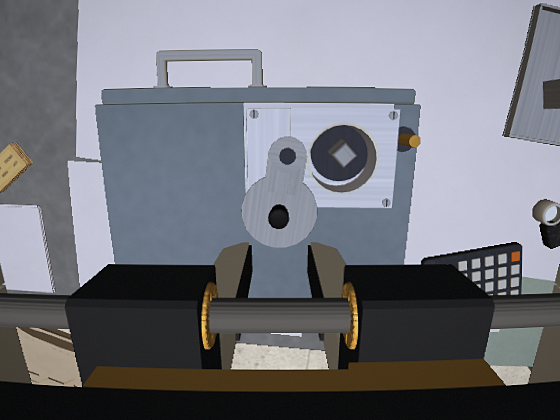

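```bash
python3 - <<'E'
from h import *
a,K,D,W=load("w14")
g=cv2.cvtColor(a,cv2.COLOR_BGR2GRAY); c=g[132:174,322:368]
b=cv2.resize(a[120:185,305:385],(800,650),interpolation=cv2.INTER_CUBIC)[:600]; cv2.imwrite("pics/w14c.png",b)
for th in(90,120,150):
    m=(g>th).astype(np.uint8);m[:132]=0;m[174:]=0;m[:,:322]=0;m[:,368:]=0
    n,l,st,ce=cv2.connectedComponentsWithStats(m,connectivity=4);i=l[152,344]
    if i==0: continue
    k=np.argwhere(l==i)[:,::-1]
    P=onz(k,.112,K,D,W); print(th,st[i],ce[i],cv2.minAreaRect((P[:,:2]*1000).astype(np.float32)))
E
```

```text
90 [333 143  23  24 293] [344.12286689 154.76450512] ((613.2977294921875, 99.50740051269531), (13.588882446289062, 13.582860946655273), 48.256954193115234)
120 [334 145  21  21 240] [344.325      154.88333333] ((613.3804321289062, 99.68863677978516), (12.232030868530273, 12.344741821289062), 47.90265655517578)
```

View pics/w14c.png

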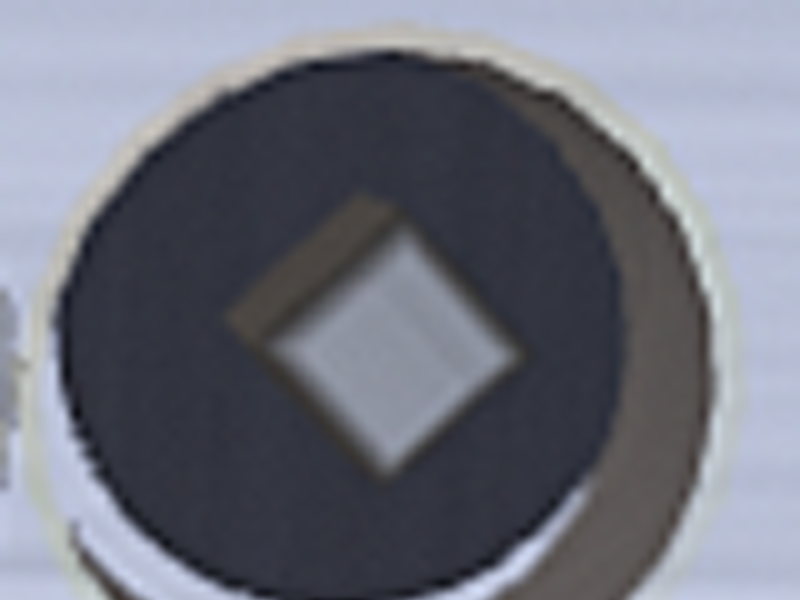

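```bash
python3 - <<'E'
from h import *
go([.53,.336,.25],np.radians(100))
E
```

```text
lin [-0.0619  0.4869 -0.1817] roll -0.163 q6 -1.64
```

Call:
{"fn": "apply_moves", "kwargs": {
  "series": [
    {"jaw": 0,"linear": [-0.03,0.08,-0.03],"roll": 0},
    {"jaw": 0,"linear": [-0.06,0.17,-0.06],"roll": -0.1},
    {"jaw": 0,"linear": [-0.062,0.26,-0.1],"roll": -0.16},
    {"jaw": 0,"linear": [-0.062,0.35,-0.13],"roll": -0.16},
    {"jaw": 0,"linear": [-0.062,0.43,-0.16],"roll": -0.16},
    {"jaw": 0,"linear": [-0.062,0.475,-0.178],"roll": -0.16},
    {"jaw": 0,"linear": [-0.062,0.487,-0.182],"roll": -0.16},
    {"jaw": 0,"linear": [-0.062,0.487,-0.182],"roll": -0.16}
  ]
}}

```text
t: 31.5
tool_pos: [0.5298, 0.3358, 0.2499]
orientation: [-0.156, 1.549, 0.116]
force: [0.5, -0.4, -0.2]
opening: 0.0464
```

```bash
python3 - <<'E'
from h import *
t,M,s=tool();print(t,s["opening"],M.round(3).tolist())
a,K,D,W=snap("wrist","w15")
p=proj([[.531,.336,.101],[.48,.327,.1185],[.556,.34,.083]],K,D,W);print(p)
x,y=p[0].astype(int);b=a[max(0,y-75):y+75,max(0,x-100):x+100];print(max(0,x-100),max(0,y-75));cv2.imwrite("pics/w15c.png",cv2.resize(b,None,fx=4,fy=4,interpolation=cv2.INTER_CUBIC))
E
```

```text
[0.52981446 0.33583835 0.2498977 ] 0.04639562490679681 [[0.02, -0.173, 0.985], [-0.024, 0.985, 0.173], [-1.0, -0.027, 0.016]]
[[282.81192044 197.58492447]
 [282.60308098 144.68226222]
 [282.65838031 217.3463938 ]]
182 122
```

View pics/w15c.png

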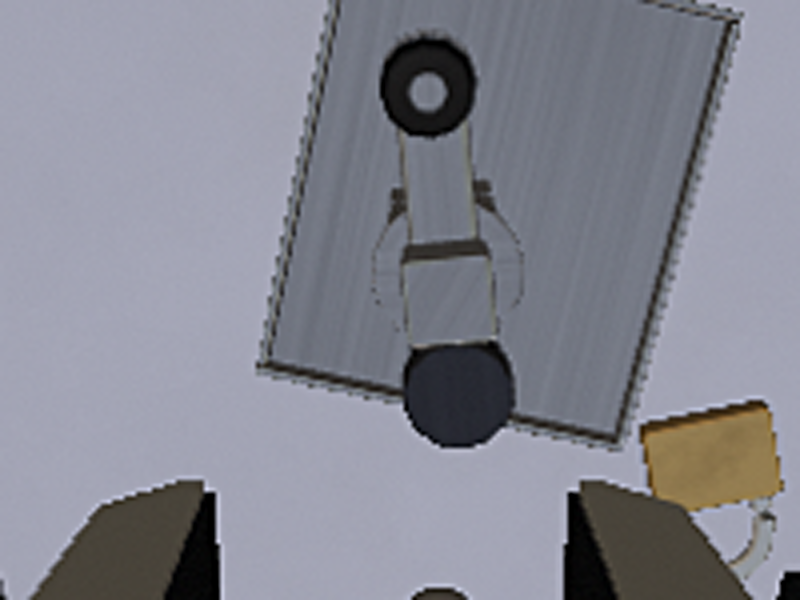

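```bash
python3 - <<'E'
from h import *
c=load("w15")[1:]; f=lambda x,y:(182+x/4,122+y/4)
P=onz([f(403,262),f(490,255),f(497,340),f(412,348)],.101,*c)[:,:2]; h=P.mean(0)
S=onz([f(428,88)],.1185,*c)[0,:2]
print("boss",h,np.linalg.norm(np.diff(P,axis=0),axis=1),"sleeve",S,np.linalg.norm(S-h),np.degrees(np.arctan2(*(S-h)[::-1])))
for i in range(4): d=P[(i+1)%4]-P[i];print(np.degrees(np.arctan2(d[1],d[0])))
T=onz([f(262,365),f(618,443),f(737,18)],.014,*c)[:,:2];print("tray",T.round(4),np.degrees(np.arctan2(*(T[1]-T[2])[::-1])),"ctr",(T[0]+T[2])/2)
yaw=np.arctan2(*(S-h)[::-1])-np.pi/2
go([*h,.083],yaw); print(np.degrees(yaw)%180)
E
```

```text
boss [0.5287714  0.34719313] [0.0208884 0.0211239 0.0207832] sleeve [0.47843151 0.33241706] 0.0524636717640695 -163.64165860930171
105.00481365014299
15.729245289734829
-74.02772385694603
-163.9940500969224
tray [[0.5792 0.2981]
 [0.5842 0.4132]
 [0.4497 0.4191]] -2.5080944108705423 ctr [0.51446218 0.35860762]
lin [ 0.2776  0.0274 -0.0033] roll -0.215 q6 -1.24
106.35834139069826
```

Call:
{"fn": "apply_moves", "kwargs": {
  "series": [
    {"jaw": 0.1,"linear": [0,0.02,-0.001],"roll": -0.215},
    {"jaw": 0.1,"linear": [0.09,0.027,-0.002],"roll": -0.215},
    {"jaw": 0.1,"linear": [0.18,0.0274,-0.003],"roll": -0.215},
    {"jaw": 0.1,"linear": [0.24,0.0274,-0.0033],"roll": -0.215},
    {"jaw": 0.1,"linear": [0.27,0.0274,-0.0033],"roll": -0.215},
    {"jaw": 0.1,"linear": [0.281,0.0274,-0.0033],"roll": -0.215},
    {"jaw": 0.1,"linear": [0.281,0.0274,-0.0033],"roll": -0.215},
    {"jaw": 0.9,"linear": [0.281,0.0274,-0.0033],"roll": -0.215},
    {"jaw": 0.9,"linear": [0.281,0.0274,-0.0033],"roll": -0.215},
    {"jaw": 0.9,"linear": [0.281,0.0274,-0.0033],"roll": -0.215},
    {"jaw": 0.9,"linear": [0.281,0.0274,-0.0033],"roll": -0.215}
  ],
  "force": 40
}}

```text
t: 32.92
tool_pos: [0.5295, 0.3476, 0.0821]
orientation: [-0.244, 1.541, 0.204]
force: [-0.4, 0.2, 4.8]
opening: 0.0217
```

```bash
python3 - <<'E'
from h import *
t,M,s=tool();print(t,s["opening"],s["force"],M.round(3).tolist())
go([*t[:2],.25]); go([.6134,.0996,.25],np.radians(48))
E
```

```text
[0.52947043 0.34760754 0.0821451 ] 0.021661941363687622 [-0.39481731  0.23148057  4.76846546] [[0.022, -0.281, 0.959], [-0.023, 0.959, 0.282], [-1.0, -0.028, 0.014]]
lin [-0.2796 -0.0078  0.004 ]
lin [-0.2672 -0.4436  0.0217] roll 1.945 q6 -1.33
```

Call:
{"fn": "apply_moves", "kwargs": {
  "series": [
    {"jaw": 0.9,"linear": [-0.04,0,0],"roll": 0},
    {"jaw": 0.9,"linear": [-0.12,0,0],"roll": 0},
    {"jaw": 0.9,"linear": [-0.2,0,0],"roll": 0},
    {"jaw": 0.9,"linear": [-0.267,0,0],"roll": 0},
    {"jaw": 0.9,"linear": [-0.267,-0.06,0.003],"roll": 0.2},
    {"jaw": 0.9,"linear": [-0.267,-0.13,0.006],"roll": 0.4},
    {"jaw": 0.9,"linear": [-0.267,-0.2,0.01],"roll": 0.6},
    {"jaw": 0.9,"linear": [-0.267,-0.27,0.013],"roll": 0.8},
    {"jaw": 0.9,"linear": [-0.267,-0.34,0.016],"roll": 1},
    {"jaw": 0.9,"linear": [-0.267,-0.4,0.02],"roll": 1},
    {"jaw": 0.9,"linear": [-0.267,-0.435,0.0217],"roll": 1},
    {"jaw": 0.9,"linear": [-0.267,-0.4436,0.0217],"roll": 1},
    {"jaw": 0.9,"linear": [-0.267,-0.4436,0.0217],"roll": 1}
  ]
}}

```text
t: 34.55
tool_pos: [0.6131, 0.1003, 0.2495]
orientation: [0.171, 1.539, -0.201]
force: [-0.3, -0.3, -4.9]
opening: 0.0216
```

Call:
{"fn": "apply_moves", "kwargs": {
  "series": [
    {"jaw": 0.9,"linear": [0,0,0],"roll": 0.3},
    {"jaw": 0.9,"linear": [0,0,0],"roll": 0.6},
    {"jaw": 0.9,"linear": [0,0,0],"roll": 0.9},
    {"jaw": 0.9,"linear": [0,0,0],"roll": 0.945},
    {"jaw": 0.9,"linear": [0,0,0],"roll": 0.945},
    {"jaw": 0.9,"linear": [0,0,0],"roll": 0.945}
  ]
}}

```text
t: 35.3
tool_pos: [0.613, 0.1007, 0.2495]
orientation: [0.558, 1.467, -0.579]
force: [-0.2, 0.1, -3.2]
opening: 0.0217
```

```bash
python3 - <<'E'
from h import *
t,M,s=tool();print(t,s["opening"],s["force"],M.round(3).tolist())
go([.6134,.0996,.25],np.radians(48))
tip=t+M[:,0]*0.079; print("hub bottom",tip)
for i,n in enumerate(("wrist","top","side")): snap(n,f"c16{n}")
E
```

```text
[0.61298562 0.10071086 0.2494928 ] 0.021677256572344292 [-0.16220419  0.05715717 -3.19503936] [[0.021, 0.667, 0.745], [-0.022, 0.745, -0.666], [-1.0, -0.002, 0.03]]
lin [-0.0008 -0.0009  0.0018] roll 0.006 q6 -0.75
hub bottom [0.61463838 0.09897073 0.17052926]
```

```bash
python3 - <<'E'
from h import *
go([.6117,.1013,.195]);go([.6118,.1012,.18]);go([.6120,.1009,.1635])
E
```

```text
lin [ 0.0906 -0.0001 -0.0055]
lin [ 1.156e-01 -1.000e-04 -6.000e-03]
lin [ 0.1431 -0.0002 -0.0063]
```

Call:
{"fn": "apply_moves", "kwargs": {
  "series": [
    {"jaw": 0.9,"linear": [0.05,0,-0.0055],"roll": 0},
    {"jaw": 0.9,"linear": [0.085,0,-0.0055],"roll": 0},
    {"jaw": 0.9,"linear": [0.0906,0,-0.0055],"roll": 0},
    {"jaw": 0.9,"linear": [0.1,0,-0.0058],"roll": 0},
    {"jaw": 0.9,"linear": [0.108,0,-0.006],"roll": 0},
    {"jaw": 0.9,"linear": [0.1156,0,-0.006],"roll": 0},
    {"jaw": 0.9,"linear": [0.1156,0,-0.006],"roll": 0}
  ]
}}

```text
t: 36.33
tool_pos: [0.6121, 0.101, 0.18]
orientation: [0.559, 1.466, -0.58]
force: [1.0, -1.7, -5.1]
opening: 0.0216
```

Call:
{"fn": "apply_moves", "kwargs": {
  "series": [
    {"jaw": 0.9,"linear": [0.008,0,0],"roll": 0},
    {"jaw": 0.9,"linear": [0.016,0,0],"roll": 0},
    {"jaw": 0.9,"linear": [0.022,0,0],"roll": 0},
    {"jaw": 0.9,"linear": [0.027,0,0],"roll": 0},
    {"jaw": 0.9,"linear": [0.029,0,0],"roll": 0},
    {"jaw": 0.9,"linear": [0.029,0,0],"roll": 0}
  ]
}}

```text
t: 37.08
tool_pos: [0.6126, 0.1005, 0.1629]
orientation: [0.559, 1.465, -0.581]
force: [0.7, -1.4, 0.2]
opening: 0.0218
```

Call:
{"fn": "apply_moves", "kwargs": {
  "series": [
    {"jaw": 0.5,"linear": [0,0,0],"roll": 0},
    {"jaw": 0.1,"linear": [0,0,0],"roll": 0},
    {"jaw": 0,"linear": [0,0,0],"roll": 0},
    {"jaw": 0,"linear": [-0.04,0,0],"roll": 0},
    {"jaw": 0,"linear": [-0.1,0,0],"roll": 0},
    {"jaw": 0,"linear": [-0.13,0,0],"roll": 0},
    {"jaw": 0,"linear": [-0.13,0,0],"roll": 0}
  ],
  "force": 15
}}

```text
t: 37.95
tool_pos: [0.6118, 0.1024, 0.2426]
orientation: [0.56, 1.462, -0.579]
force: [0.5, -0.6, -1.0]
opening: 0.0463
```

```bash
python3 - <<'E'
from h import *
t,M,s=tool();print(t,s["opening"],s["force"],M.round(3).tolist())
a,K,D,W=snap("wrist","w17")
P=[[.6130,.100,.182],[.5744,.1348,.199]];p=proj(P,K,D,W);print(p)
x,y=p[1].astype(int)
m=(a.max(2)<60).astype(np.uint8)
for k in cv2.findContours(m,cv2.RETR_EXTERNAL,cv2.CHAIN_APPROX_NONE)[0]:
    A=cv2.contourArea(k)
    if 100<A<6000:
        r=cv2.minEnclosingCircle(k);print(A,np.round(r[0]),round(r[1]),onz([r[0]],.199,K,D,W).round(4))
go([.5744,.1348,.24]);go([.5744,.1348,.167])
E
```

```text
[0.61182187 0.10244877 0.24257396] 0.046260735347347516 [ 0.53476077 -0.61999102 -0.97746   ] [[0.025, 0.668, 0.744], [-0.022, 0.744, -0.668], [-0.999, 0.0, 0.033]]
[[277.86622106 226.5837612 ]
 [277.84892004 156.42240464]]
1226.0 [278. 262.] 30 [[0.628  0.0868 0.199 ]]
119.0 [244. 240.] 7 [[0.6007 0.0809 0.199 ]]
162.0 [278. 207.] 15 [[0.5989 0.1133 0.199 ]]
114.0 [296. 191.] 13 [[0.5985 0.1287 0.199 ]]
197.5 [308. 145.] 11 [[0.5819 0.1535 0.199 ]]
895.0 [278. 150.] 18 [[0.5717 0.1373 0.199 ]]
462.5 [506.  68.] 17 [[0.6255 0.274  0.199 ]]
109.0 [375.  22.] 27 [[0.5538 0.2278 0.199 ]]
1293.5 [25. 15.] 29 [[0.411  0.0807 0.199 ]]
lin [-0.0013 -0.0005 -0.0816]
lin [ 0.1203 -0.0003 -0.0854]
```

Call:
{"fn": "apply_moves", "kwargs": {
  "series": [
    {"jaw": 0,"linear": [0,0,-0.04],"roll": 0},
    {"jaw": 0,"linear": [0,0,-0.0816],"roll": 0},
    {"jaw": 0,"linear": [0,0,-0.0825],"roll": 0},
    {"jaw": 0,"linear": [0.06,0,-0.084],"roll": 0},
    {"jaw": 0,"linear": [0.11,0,-0.0854],"roll": 0},
    {"jaw": 0,"linear": [0.12,0,-0.0854],"roll": 0},
    {"jaw": 0,"linear": [0.12,0,-0.0854],"roll": 0},
    {"jaw": 0.9,"linear": [0.12,0,-0.0854],"roll": 0},
    {"jaw": 0.9,"linear": [0.12,0,-0.0854],"roll": 0},
    {"jaw": 0.9,"linear": [0.12,0,-0.0854],"roll": 0}
  ]
}}

```text
t: 39.25
tool_pos: [0.575, 0.135, 0.1681]
orientation: [0.56, 1.464, -0.58]
force: [-1.1, 0.4, 1.4]
opening: 0.0219
```

Call:
{"fn": "apply_moves", "kwargs": {
  "series": [
    {"jaw": 0.9,"linear": [0,0.0332,0.0066],"roll": 0},
    {"jaw": 0.9,"linear": [0.001,0.0613,0.0254],"roll": 0},
    {"jaw": 0.9,"linear": [0.002,0.0801,0.0535],"roll": 0},
    {"jaw": 0.9,"linear": [0.003,0.0867,0.0867],"roll": 0},
    {"jaw": 0.9,"linear": [0.004,0.0801,0.1199],"roll": 0},
    {"jaw": 0.9,"linear": [0.005,0.0613,0.148],"roll": 0},
    {"jaw": 0.9,"linear": [0.0055,0.0332,0.1668],"roll": 0},
    {"jaw": 0.9,"linear": [0.006,0,0.1734],"roll": 0},
    {"jaw": 0.9,"linear": [0.006,0,0.1734],"roll": 0}
  ]
}}

```text
t: 40.38
tool_pos: [0.6535, 0.0629, 0.1693]
orientation: [0.561, 1.46, -0.581]
force: [4.7, -4.8, 4.2]
opening: 0.0216
```

```bash
python3 - <<'E'
from h import *
t,M,s=tool();print(t,s["opening"],s["force"],M.round(3).tolist())
a,K,D,W=snap("top","t18"); a2=snap("side","s18")
E
```

```text
[0.65352846 0.06294592 0.16925393] 0.02164053133105772 [ 4.65825946 -4.80027666  4.16128896] [[0.027, 0.67, 0.742], [-0.024, 0.743, -0.669], [-0.999, 0.0, 0.036]]
```

Call:
{"fn": "apply_moves", "kwargs": {
  "series": [
    {"jaw": 0.9,"linear": [0,-0.0332,-0.0066],"roll": 0},
    {"jaw": 0.9,"linear": [-0.001,-0.0613,-0.0254],"roll": 0},
    {"jaw": 0.9,"linear": [-0.002,-0.0801,-0.0535],"roll": 0},
    {"jaw": 0.9,"linear": [-0.003,-0.0867,-0.0867],"roll": 0},
    {"jaw": 0.9,"linear": [-0.004,-0.0801,-0.1199],"roll": 0},
    {"jaw": 0.9,"linear": [-0.005,-0.0613,-0.148],"roll": 0},
    {"jaw": 0.9,"linear": [-0.006,-0.0332,-0.1668],"roll": 0},
    {"jaw": 0.9,"linear": [-0.006,0,-0.1734],"roll": 0},
    {"jaw": 0.9,"linear": [-0.006,0.0332,-0.1668],"roll": 0},
    {"jaw": 0.9,"linear": [-0.005,0.0613,-0.148],"roll": 0},
    {"jaw": 0.9,"linear": [-0.004,0.0801,-0.1199],"roll": 0},
    {"jaw": 0.9,"linear": [-0.003,0.0867,-0.0867],"roll": 0},
    {"jaw": 0.9,"linear": [-0.002,0.0801,-0.0535],"roll": 0},
    {"jaw": 0.9,"linear": [-0.001,0.0613,-0.0254],"roll": 0},
    {"jaw": 0.9,"linear": [0,0.0332,-0.0066],"roll": 0},
    {"jaw": 0.9,"linear": [0,0,0],"roll": 0}
  ]
}}

```text
t: 42.48
tool_pos: [0.6542, 0.0627, 0.1692]
orientation: [0.562, 1.458, -0.58]
force: [1.0, 5.3, -5.6]
opening: 0.0215
```

```bash
python3 - <<'E'
from h import *
t,M,s=tool();print(t,s["opening"],s["force"],M.round(3).tolist())
c=snap("top","t19"); g=load("t18")
A,B=load("top0")[0],c[0]
cv2.imwrite("pics/t19c.png",np.hstack([cv2.resize(x[150:210,200:290],(400,267),interpolation=cv2.INTER_CUBIC) for x in(A,B)]))
b=c[0];h=cv2.cvtColor(b,cv2.COLOR_BGR2HSV);m=((h[...,0]>8)&(h[...,0]<28)&(h[...,1]>120));
for im in(A,g[0],b):
    h=cv2.cvtColor(im,cv2.COLOR_BGR2HSV);m=((h[...,0]>8)&(h[...,0]<28)&(h[...,1]>110));m[:180]=0;m[200:]=0;m[:,:212]=0;m[:,232:]=0
    print(m.sum(),np.argwhere(m).mean(0) if m.any() else None)
E
```

```text
[0.65419723 0.06273775 0.16924954] 0.02153555731741184 [ 0.95507764  5.27003288 -5.56949139] [[0.028, 0.67, 0.742], [-0.023, 0.743, -0.669], [-0.999, 0.002, 0.037]]
11 [188.90909091 221.63636364]
10 [189.  221.8]
9 [189. 222.]
```

Turned 1.5 turns. Another full turn.

Call:
{"fn": "apply_moves", "kwargs": {
  "series": [
    {"jaw": 0.9,"linear": [0,-0.0332,-0.0066],"roll": 0},
    {"jaw": 0.9,"linear": [-0.001,-0.0613,-0.0254],"roll": 0},
    {"jaw": 0.9,"linear": [-0.002,-0.0801,-0.0535],"roll": 0},
    {"jaw": 0.9,"linear": [-0.003,-0.0867,-0.0867],"roll": 0},
    {"jaw": 0.9,"linear": [-0.004,-0.0801,-0.1199],"roll": 0},
    {"jaw": 0.9,"linear": [-0.005,-0.0613,-0.148],"roll": 0},
    {"jaw": 0.9,"linear": [-0.006,-0.0332,-0.1668],"roll": 0},
    {"jaw": 0.9,"linear": [-0.006,0,-0.1734],"roll": 0},
    {"jaw": 0.9,"linear": [-0.006,0.0332,-0.1668],"roll": 0},
    {"jaw": 0.9,"linear": [-0.005,0.0613,-0.148],"roll": 0},
    {"jaw": 0.9,"linear": [-0.004,0.0801,-0.1199],"roll": 0},
    {"jaw": 0.9,"linear": [-0.003,0.0867,-0.0867],"roll": 0},
    {"jaw": 0.9,"linear": [-0.002,0.0801,-0.0535],"roll": 0},
    {"jaw": 0.9,"linear": [-0.001,0.0613,-0.0254],"roll": 0},
    {"jaw": 0.9,"linear": [0,0.0332,-0.0066],"roll": 0},
    {"jaw": 0.9,"linear": [0,0,0],"roll": 0}
  ]
}}

```text
t: 44.52
tool_pos: [0.6537, 0.0611, 0.1693]
orientation: [0.562, 1.458, -0.581]
force: [0.0, 4.9, -3.8]
opening: 0.0216
```

Call:
{"fn": "apply_moves", "kwargs": {
  "series": [
    {"jaw": 0.9,"linear": [0,-0.0332,-0.0066],"roll": 0},
    {"jaw": 0.9,"linear": [-0.001,-0.0613,-0.0254],"roll": 0},
    {"jaw": 0.9,"linear": [-0.002,-0.0801,-0.0535],"roll": 0},
    {"jaw": 0.9,"linear": [-0.003,-0.0867,-0.0867],"roll": 0},
    {"jaw": 0.9,"linear": [-0.004,-0.0801,-0.1199],"roll": 0},
    {"jaw": 0.9,"linear": [-0.005,-0.0613,-0.148],"roll": 0},
    {"jaw": 0.9,"linear": [-0.006,-0.0332,-0.1668],"roll": 0},
    {"jaw": 0.9,"linear": [-0.006,0,-0.1734],"roll": 0},
    {"jaw": 0.9,"linear": [-0.006,0,-0.1734],"roll": 0}
  ]
}}

```text
t: 45.65
tool_pos: [0.5739, 0.1285, 0.1699]
orientation: [0.555, 1.463, -0.589]
force: [-21.7, -21.4, 19.2]
opening: 0.0487
```

```bash
python3 - <<'E'
from h import *
t,M,s=tool();print(t,s["opening"],s["force"],M.round(3).tolist())
for n in("top","side"):
  im=snap(n,n+"20")[0]
  if n=="top":
    h=cv2.cvtColor(im,cv2.COLOR_BGR2HSV);m=((h[...,0]>8)&(h[...,0]<28)&(h[...,1]>110));m[:180]=0;m[200:]=0;m[:,:212]=0;m[:,232:]=0
    print(m.sum())
E
```

```text
[0.57391614 0.1285218  0.16993927] 0.048724471593106944 [-21.67545045 -21.41863671  19.1528943 ] [[0.021, 0.67, 0.742], [-0.031, 0.742, -0.67], [-0.999, -0.009, 0.036]]
0
```

Call:
{"fn": "apply_moves", "kwargs": {
  "series": [
    {"jaw": -0.2,"linear": [0,0,0],"roll": 0},
    {"jaw": -0.2,"linear": [0,0,0],"roll": 0},
    {"jaw": -0.2,"linear": [-0.04,0,0],"roll": 0},
    {"jaw": -0.2,"linear": [-0.11,0,0],"roll": 0},
    {"jaw": -0.2,"linear": [-0.16,0,0],"roll": 0},
    {"jaw": -0.2,"linear": [-0.16,0,0],"roll": 0}
  ]
}}

```text
t: 46.5
tool_pos: [0.5734, 0.1323, 0.2695]
orientation: [0.557, 1.458, -0.586]
force: [-1.0, -0.5, -0.3]
opening: 0.056
```

```bash
python3 - <<'E'
from h import *
t,M,s=tool();print(t,s["opening"],s["force"],M.round(3).tolist())
a,K,D,W=snap("wrist","w21")
print(proj([[.613,.1,.182],[.5744,.1348,.199],[.5965,.1485,.114],[.5965,.1485,.09]],K,D,W))
cv2.imwrite("pics/w21c.png",cv2.resize(a[:270,120:480],(800,600),interpolation=cv2.INTER_CUBIC))
E
```

```text
[0.57339927 0.13232032 0.26946784] 0.05603363161613362 [-0.96572885 -0.46227738 -0.30265014] [[0.026, 0.67, 0.742], [-0.03, 0.742, -0.67], [-0.999, -0.005, 0.039]]
[[282.91808426 270.26834767]
 [283.21357677 217.25424043]
 [307.98257332 197.69116611]
 [306.23754901 191.95828552]]
```

View pics/w21c.png

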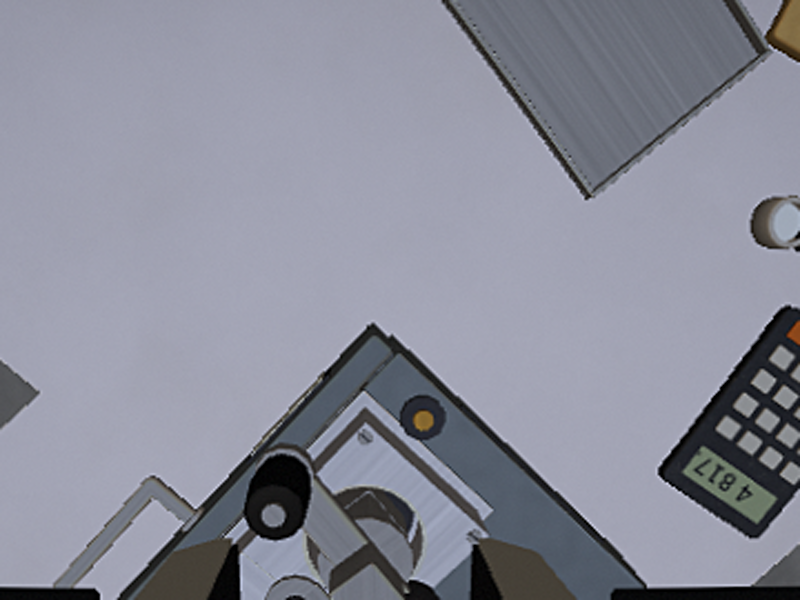

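```bash
python3 - <<'E'
from h import *
a,K,D,W=load("w21")
S=onz([(120+273*.45,515*.45)],.199,K,D,W)[0]; d=S[:2]-[.613,.1]; print(S,np.linalg.norm(d),np.degrees(np.arctan2(d[1],d[0])))
h=cv2.cvtColor(a,cv2.COLOR_BGR2HSV);m=((h[...,0]>8)&(h[...,0]<28)&(h[...,1]>110)).astype(np.uint8);m[:150]=0;m[230:]=0;m[:,:280]=0;m[:,340:]=0
q=np.argwhere(m)[:,::-1].mean(0);print(q,m.sum())
a0,K0,D0,W0=load("w14"); h=cv2.cvtColor(a0,cv2.COLOR_BGR2HSV);m0=((h[...,0]>8)&(h[...,0]<28)&(h[...,1]>110)).astype(np.uint8);m0[:115]=0;m0[165:]=0;m0[:,:390]=0;m0[:,430:]=0
q0=np.argwhere(m0)[:,::-1].mean(0);print(q0,m0.sum())
b0=onz([q0],.114,K0,D0,W0)[0];print("bolt xy",b0)
for z in(.114,.106,.098,.09): print(z,onz([q],z,K,D,W)[0],proj([*b0[:2],z],K,D,W))
E
```

```text
[0.56269021 0.1047102  0.199     ] 0.05052979829180792 174.6513385248234
[310.04109589 188.67123288] 73
[408.97826087 139.89130435] 230
bolt xy [0.59647502 0.14862561 0.114     ]
0.114 [0.59092096 0.15595731 0.114     ] [[308.06250295 197.59066587]]
0.106 [0.59277529 0.15524147 0.106     ] [[307.45262883 195.59479547]]
0.098 [0.59462963 0.15452562 0.098     ] [[306.86974412 193.68779662]]
0.09 [0.59648396 0.15380978 0.09      ] [[306.31210421 191.86388944]]
```

```bash
python3 - <<'E'
from h import *
go([.613,.1,.265],np.radians(84.6));go([.613,.1,.165])
E
```

```text
lin [0.0064 0.0058 0.0857] roll -1.223 q6 -0.68
lin [0.173  0.0071 0.0795]
```

Call:
{"fn": "apply_moves", "kwargs": {
  "series": [
    {"jaw": 0.1,"linear": [0,0,0.02],"roll": -0.3},
    {"jaw": 0.1,"linear": [0,0.003,0.05],"roll": -0.6},
    {"jaw": 0.1,"linear": [0.003,0.005,0.08],"roll": -0.9},
    {"jaw": 0.1,"linear": [0.0064,0.0058,0.0857],"roll": -1},
    {"jaw": 0.1,"linear": [0.0064,0.0058,0.0857],"roll": -1}
  ]
}}

```text
t: 47.18
tool_pos: [0.6123, 0.1002, 0.2625]
orientation: [0.143, 1.543, -0.188]
force: [-0.2, -0.5, 0.1]
opening: 0.0418
```

```bash
python3 - <<'E'
from h import *
t,M,s=tool();print(t)
a,K,D,W=snap("wrist","w22")
print(proj([[.613,.1,.182],[.5627,.1047,.199]],K,D,W))
m=(a.max(2)<60).astype(np.uint8)
for k in cv2.findContours(m,cv2.RETR_EXTERNAL,cv2.CHAIN_APPROX_NONE)[0]:
    A=cv2.contourArea(k)
    if 150<A<6000: r=cv2.minEnclosingCircle(k);print(A,np.round(r[0]),round(r[1]),cv2.boundingRect(k))
# boss top: bright quad near projected point
g=cv2.cvtColor(a,cv2.COLOR_BGR2GRAY);p=proj([.613,.1,.182],K,D,W)[0].astype(int);print(g[p[1]-22:p[1]+24:4,p[0]-24:p[0]+28:4])
go([.613,.1,.24],np.radians(84.6));go([.613,.1,.165])
E
```

```text
[0.61229623 0.10017833 0.26251018]
[[281.54736805 216.6262648 ]
 [272.4072801  153.31385451]]
808.0 [288. 241.] 18 (272, 227, 34, 32)
339.0 [509. 190.] 14 (496, 179, 27, 25)
296.0 [331. 164.] 10 (321, 154, 21, 20)
786.5 [250. 152.] 40 (210, 134, 80, 33)
367.0 [526.  52.] 52 (523, 0, 8, 105)
204.5 [432.  60.] 60 (426, 0, 12, 121)
[[107  40 138 134 132 126 131 134 136 113 129 129  37]
 [ 70  74 128 135  76  50  45  50  54  54 130 132 111]
 [ 68 128 133  67  56  54  53  45  64 108 137 129 136]
 [ 66 114 125 140 133 129 127 128 130 128  89 132 135]
 [106  73 133 114 129 128 126 129 129 128 100 127 129]
 [172  69 131 102 127 128 128 131 127 130 128 129  87]
 [173 173 117 131 128 126 128 129 131 134 125 133 170]
 [162 174 181 107 128 126 131 126 133 132 127 170 167]
 [186 170 171 171 127 130 131 131 132 131 132 192 168]
 [133  65 173 170 123 135 108  42  43  42  23  11 180]
 [129 129 129 186   1  47  48  46  47  47  51  44 136]
 [127 129 132 128  28  45  47  45  47  45  49  47  52]]
lin [0.0384 0.0007 0.0003] roll -0.226 q6 -1.26
lin [ 0.1634  0.0039 -0.0029]
```

Call:
{"fn": "apply_moves", "kwargs": {
  "series": [
    {"jaw": 0.1,"linear": [0.04,0.001,0],"roll": -0.22},
    {"jaw": 0.1,"linear": [0.1,0.002,-0.002],"roll": -0.22},
    {"jaw": 0.1,"linear": [0.15,0.0035,-0.003],"roll": -0.22},
    {"jaw": 0.1,"linear": [0.165,0.004,-0.003],"roll": -0.22},
    {"jaw": 0.1,"linear": [0.165,0.004,-0.003],"roll": -0.22},
    {"jaw": 0.9,"linear": [0.165,0.004,-0.003],"roll": -0.22},
    {"jaw": 0.9,"linear": [0.165,0.004,-0.003],"roll": -0.22},
    {"jaw": 0.9,"linear": [0.165,0.004,-0.003],"roll": -0.22}
  ],
  "force": 40
}}

```text
t: 48.22
tool_pos: [0.6137, 0.1003, 0.1654]
orientation: [0.054, 1.546, -0.099]
force: [0.3, -0.4, 4.0]
opening: 0.0217
```

Call:
{"fn": "apply_moves", "kwargs": {
  "series": [
    {"jaw": 0.9,"linear": [0.002,0,0],"roll": 0.15},
    {"jaw": 0.9,"linear": [0.002,0,0],"roll": 0.25},
    {"jaw": 0.9,"linear": [0.002,0,0],"roll": 0.25}
  ]
}}

```text
t: 48.6
tool_pos: [0.614, 0.1001, 0.1654]
orientation: [0.156, 1.537, -0.2]
force: [-2.1, -0.6, 5.2]
opening: 0.0219
```

```bash
python3 - <<'E'
from h import *
t,M,s=tool();print(t,s["opening"],s["force"],s["wrist_torque"],np.degrees(np.arctan2(M[1,1],M[0,1])),M.round(3).tolist())
E
```

```text
[0.61404011 0.10008615 0.16540207] 0.021922415724852207 [-2.13622309 -0.60110772  5.21985633] [-0.23012184  0.58680858  0.92749136] 76.95081414934548 [[0.023, 0.226, 0.974], [-0.03, 0.974, -0.225], [-0.999, -0.024, 0.029]]
```

Call:
{"fn": "apply_moves", "kwargs": {
  "series": [
    {"jaw": 0.9,"linear": [0,0,0],"roll": -0.1},
    {"jaw": 0.9,"linear": [0,0,0],"roll": -0.1},
    {"jaw": 0.9,"linear": [-0.03,0,0],"roll": -0.1},
    {"jaw": 0.9,"linear": [-0.07,0,0],"roll": -0.1},
    {"jaw": 0.9,"linear": [-0.12,0,0],"roll": -0.1},
    {"jaw": 0.9,"linear": [-0.145,0,0],"roll": -0.1},
    {"jaw": 0.9,"linear": [-0.145,0,0],"roll": -0.1}
  ]
}}

```text
t: 49.48
tool_pos: [0.6127, 0.1028, 0.2536]
orientation: [0.116, 1.539, -0.159]
force: [0.7, 0.8, -4.1]
opening: 0.0219
```

```bash
python3 - <<'E'
from h import *
t,M,s=tool();print(t,s["opening"],s["force"],M.round(3).tolist())
go([.526,.350,.25],np.radians(104))
E
```

```text
[0.61273705 0.10281894 0.25355199] 0.021933855662537104 [ 0.65053873  0.80274598 -4.11482768] [[0.025, 0.175, 0.984], [-0.03, 0.984, -0.174], [-0.999, -0.025, 0.03]]
lin [-0.0101  0.3803 -0.2142] roll -0.803 q6 -1.29
```

Call:
{"fn": "apply_moves", "kwargs": {
  "series": [
    {"jaw": 0.9,"linear": [0,0.06,-0.03],"roll": -0.15},
    {"jaw": 0.9,"linear": [0,0.13,-0.07],"roll": -0.35},
    {"jaw": 0.9,"linear": [-0.005,0.2,-0.11],"roll": -0.55},
    {"jaw": 0.9,"linear": [-0.01,0.27,-0.15],"roll": -0.75},
    {"jaw": 0.9,"linear": [-0.01,0.34,-0.19],"roll": -0.8},
    {"jaw": 0.9,"linear": [-0.01,0.375,-0.21],"roll": -0.8},
    {"jaw": 0.9,"linear": [-0.01,0.38,-0.214],"roll": -0.8},
    {"jaw": 0.9,"linear": [-0.01,0.38,-0.214],"roll": -0.8}
  ]
}}

```text
t: 50.48
tool_pos: [0.5258, 0.3492, 0.2486]
orientation: [-0.217, 1.543, 0.164]
force: [0.2, -0.8, -4.7]
opening: 0.0217
```

```bash
python3 - <<'E'
from h import *
t,M,s=tool();print(t,s["opening"],s["force"],M.round(3).tolist())
go([.525,.350,.092]);go([.525,.350,.085])
E
```

```text
[0.52578579 0.34916658 0.24864808] 0.021735452874110966 [ 0.239093   -0.80780827 -4.65560229] [[0.023, -0.241, 0.97], [-0.031, 0.97, 0.241], [-0.999, -0.036, 0.015]]
lin [ 0.2608  0.0111 -0.0049]
lin [ 0.2725  0.0115 -0.005 ]
```

Call:
{"fn": "apply_moves", "kwargs": {
  "series": [
    {"jaw": 0.9,"linear": [0.08,0.003,-0.001],"roll": 0},
    {"jaw": 0.9,"linear": [0.16,0.007,-0.003],"roll": 0},
    {"jaw": 0.9,"linear": [0.22,0.01,-0.004],"roll": 0},
    {"jaw": 0.9,"linear": [0.25,0.011,-0.005],"roll": 0},
    {"jaw": 0.9,"linear": [0.261,0.011,-0.005],"roll": 0},
    {"jaw": 0.9,"linear": [0.268,0.0115,-0.005],"roll": 0},
    {"jaw": 0.9,"linear": [0.271,0.0115,-0.005],"roll": 0},
    {"jaw": 0.9,"linear": [0.271,0.0115,-0.005],"roll": 0}
  ]
}}

```text
t: 51.48
tool_pos: [0.5256, 0.3504, 0.0869]
orientation: [-0.217, 1.541, 0.164]
force: [-0.0, -0.0, -3.7]
opening: 0.0213
```

Nearly down; lower until it carries the weight, then release and rise.

Call:
{"fn": "apply_moves", "kwargs": {
  "series": [
    {"jaw": 0.9,"linear": [0.003,0,0],"roll": 0},
    {"jaw": 0.9,"linear": [0.006,0,0],"roll": 0},
    {"jaw": 0.9,"linear": [0.006,0,0],"roll": 0}
  ]
}}

```text
t: 51.85
tool_pos: [0.5267, 0.3508, 0.0851]
orientation: [-0.216, 1.539, 0.165]
force: [-0.9, -1.2, 4.9]
opening: 0.0219
```

Call:
{"fn": "apply_moves", "kwargs": {
  "series": [
    {"jaw": 0.4,"linear": [0,0,0],"roll": 0},
    {"jaw": 0.1,"linear": [0,0,0],"roll": 0},
    {"jaw": 0.1,"linear": [0,0,0],"roll": 0},
    {"jaw": 0.1,"linear": [-0.04,0,0],"roll": 0},
    {"jaw": 0.1,"linear": [-0.12,0,0],"roll": 0},
    {"jaw": 0.1,"linear": [-0.2,0,0],"roll": 0},
    {"jaw": 0.1,"linear": [-0.27,0,0],"roll": 0},
    {"jaw": 0.1,"linear": [-0.27,0,0],"roll": 0}
  ]
}}

```text
t: 52.85
tool_pos: [0.5242, 0.3569, 0.2522]
orientation: [-0.213, 1.531, 0.167]
force: [0.3, 0.2, -0.3]
opening: 0.0417
```

```bash
cat > chk.py <<'E'
from h import *
t,M,s=tool();print(t,s["opening"],M.round(3).tolist())
a,K,D,W=snap("wrist","w23")
# sleeve expected & boss expected
print(proj([[.5262,.3505,.101],[.4755,.3385,.1185]],K,D,W))
m=(a.max(2)<60).astype(np.uint8)
for k in cv2.findContours(m,cv2.RETR_EXTERNAL,cv2.CHAIN_APPROX_NONE)[0]:
    A=cv2.contourArea(k)
    if 150<A<6000: r=cv2.minEnclosingCircle(k);print(A,np.round(r[0]),round(r[1]),cv2.boundingRect(k))
b=snap("side","s23")
E
python3 - <<'E'
exec(open("chk.py").read())
go([.6632,.0525,.215],np.radians(95))
E
```

```text
[0.52420646 0.35690362 0.25218076] 0.04166624276951614 [[0.034, -0.241, 0.97], [-0.025, 0.97, 0.241], [-0.999, -0.033, 0.027]]
[[276.93141326 194.40718376]
 [276.68656248 141.43074598]]
606.5 [272. 220.] 45 (229, 204, 88, 29)
286.5 [ 87. 209.] 10 (77, 199, 21, 20)
712.5 [ 20. 217.] 25 (0, 197, 42, 36)
1192.5 [ 64. 224.] 39 (53, 185, 22, 78)
445.5 [275. 143.] 13 (264, 131, 25, 25)
lin [ 0.0742 -0.5447  0.1047] roll 0.298 q6 -1.27
```

Call:
{"fn": "apply_moves", "kwargs": {
  "series": [
    {"jaw": 0.36,"linear": [0,-0.08,0.015],"roll": 0.05},
    {"jaw": 0.36,"linear": [0,-0.17,0.03],"roll": 0.1},
    {"jaw": 0.36,"linear": [0.01,-0.26,0.05],"roll": 0.2},
    {"jaw": 0.36,"linear": [0.03,-0.35,0.07],"roll": 0.3},
    {"jaw": 0.36,"linear": [0.05,-0.44,0.085],"roll": 0.3},
    {"jaw": 0.36,"linear": [0.065,-0.51,0.1],"roll": 0.3},
    {"jaw": 0.36,"linear": [0.07,-0.54,0.1047],"roll": 0.3},
    {"jaw": 0.36,"linear": [0.0742,-0.5447,0.1047],"roll": 0.3},
    {"jaw": 0.36,"linear": [0.0742,-0.5447,0.1047],"roll": 0.3}
  ]
}}

```text
t: 54.08
tool_pos: [0.6626, 0.0537, 0.2144]
orientation: [-0.092, 1.545, 0.045]
force: [0.3, 0.4, 0.2]
opening: 0.0299
```

```bash
python3 - <<'E'
from h import *
t,M,s=tool();print(t,s["opening"],M.round(3).tolist())
a,K,D,W=snap("wrist","w24")
print(proj([[.6632,.0525,.141],[.6134,.0996,.112],[.5965,.1486,.114],[.5965,.1486,.09]],K,D,W))
m=(a.max(2)<60).astype(np.uint8)
for k in cv2.findContours(m,cv2.RETR_EXTERNAL,cv2.CHAIN_APPROX_NONE)[0]:
    A=cv2.contourArea(k)
    if 100<A<6000: r=cv2.minEnclosingCircle(k);print(A,np.round(r[0]),round(r[1]),cv2.boundingRect(k))
def brass(a,x,y):
    h=cv2.cvtColor(a,cv2.COLOR_BGR2HSV);m=((h[...,0]>8)&(h[...,0]<28)&(h[...,1]>110)).astype(np.uint8)
    n,l,st,ce=cv2.connectedComponentsWithStats(m); j=[(st[i].tolist(),ce[i].round(1).tolist()) for i in range(1,n) if st[i][4]>15 and abs(ce[i][0]-x)<30 and abs(ce[i][1]-y)<30];return j
print(brass(a,*proj([.5965,.1486,.1],K,D,W)[0])); a0=load("w14"); print(brass(a0[0],409,140),proj([[.5965,.1486,.114],[.5965,.1486,.09]],*a0[1:]))
g=cv2.cvtColor(a,cv2.COLOR_BGR2GRAY);p=proj([.6134,.0996,.112],K,D,W)[0].astype(int)
mm=np.zeros_like(g);mm[p[1]-16:p[1]+20,p[0]-16:p[0]+17]=1;mm=((g>110)&(mm>0)).astype(np.uint8);n,l,st,ce=cv2.connectedComponentsWithStats(mm,connectivity=4);i=l[p[1],p[0]];P=onz(np.argwhere(l==i)[:,::-1],.112,K,D,W);print(st[i],cv2.minAreaRect((P[:,:2]*1000).astype(np.float32)))
go([.6632,.0525,.126],np.radians(95))
E
```

```text
[0.66256362 0.05371294 0.21435296] 0.02992515428216511 [[0.026, -0.087, 0.996], [-0.029, 0.996, 0.088], [-0.999, -0.031, 0.024]]
[[279.96050148 219.09263972]
 [345.68040561 153.97384894]
 [411.16113369 138.79825162]
 [401.33892336 136.8747919 ]]
157.5 [280. 306.] 70 (210, 304, 140, 3)
1381.0 [280. 302.] 70 (210, 245, 140, 58)
301.5 [552. 233.] 14 (543, 221, 17, 26)
368.0 [279. 216.] 12 (269, 204, 21, 25)
151.0 [555.  90.] 13 (551, 77, 9, 26)
206.0 [534.  48.] 49 (522, 0, 24, 96)
[([401, 132, 12, 12, 117], [406.5, 137.6])]
[([399, 134, 21, 13, 230], [409.0, 139.9])] [[408.94098154 139.919863  ]
 [399.16750433 138.31263551]]
[338 146  17  17 272] ((613.4432373046875, 99.73380279541016), (12.641112327575684, 12.714895248413086), 5.47707462310791)
lin [ 0.1481  0.002  -0.003 ] roll 0.000 q6 -1.64
```

Call:
{"fn": "apply_moves", "kwargs": {
  "series": [
    {"jaw": 0.36,"linear": [0.08,0.001,-0.002],"roll": 0},
    {"jaw": 0.36,"linear": [0.13,0.002,-0.003],"roll": 0},
    {"jaw": 0.36,"linear": [0.1445,0.002,-0.003],"roll": 0},
    {"jaw": 0.36,"linear": [0.1445,0.002,-0.003],"roll": 0},
    {"jaw": 0.9,"linear": [0.1445,0.002,-0.003],"roll": 0},
    {"jaw": 0.9,"linear": [0.1445,0.002,-0.003],"roll": 0},
    {"jaw": 0.9,"linear": [0.1445,0.002,-0.003],"roll": 0},
    {"jaw": 0.9,"linear": [0.1445,0.0173,-0.0026],"roll": 0},
    {"jaw": 0.9,"linear": [0.144,0.0361,-0.0063],"roll": 0},
    {"jaw": 0.9,"linear": [0.1435,0.0533,-0.0145],"roll": 0},
    {"jaw": 0.9,"linear": [0.143,0.068,-0.0268],"roll": 0},
    {"jaw": 0.9,"linear": [0.1425,0.0792,-0.0423],"roll": 0},
    {"jaw": 0.9,"linear": [0.142,0.0862,-0.06],"roll": 0},
    {"jaw": 0.9,"linear": [0.142,0.0886,-0.0791],"roll": 0},
    {"jaw": 0.9,"linear": [0.142,0.0886,-0.0815],"roll": 0},
    {"jaw": 0.9,"linear": [0.142,0.0886,-0.0815],"roll": 0},
    {"jaw": 0.36,"linear": [0.142,0.0886,-0.0815],"roll": 0},
    {"jaw": 0.36,"linear": [0.142,0.0886,-0.0815],"roll": 0},
    {"jaw": 0.36,"linear": [0.06,0.0886,-0.0815],"roll": 0},
    {"jaw": 0.36,"linear": [0,0.0886,-0.0815],"roll": 0}
  ],
  "force": 10
}}

```text
t: 56.62
tool_pos: [0.609, 0.1028, 0.213]
orientation: [-0.092, 1.545, 0.046]
force: [0.4, -0.1, 0.6]
opening: 0.0297
```

```bash
python3 - <<'E'
from h import *
t,M,s=tool();print(t,s["opening"],s["force"],M.round(3).tolist())
a,K,D,W=snap("wrist","w25")
print(proj([[.6138,.0995,.141],[.6172,.0538,.125]],K,D,W))
m=(a.max(2)<60).astype(np.uint8);m[245:]=0
for k in cv2.findContours(m,cv2.RETR_EXTERNAL,cv2.CHAIN_APPROX_NONE)[0]:
    A=cv2.contourArea(k)
    if 60<A<6000: r=cv2.minEnclosingCircle(k);print(A,np.round(r[0]),round(r[1]),cv2.boundingRect(k),onz([r[0]],.135,K,D,W).round(4))
go([.5,.05,.30]);go([.42,.25,.32])
E
```

```text
[0.60897828 0.10283507 0.21300721] 0.02970082383389303 [ 0.43994144 -0.07699965  0.56152454] [[0.026, -0.087, 0.996], [-0.029, 0.996, 0.088], [-0.999, -0.031, 0.024]]
[[276.57295016 224.69308315]
 [220.05317544 217.04041619]]
376.0 [277. 221.] 12 (267, 209, 22, 25) [[0.6127 0.0998 0.135 ]]
166.0 [221. 216.] 8 (213, 209, 17, 16) [[0.6134 0.0564 0.135 ]]
399.5 [340. 192.] 12 (329, 180, 24, 25) [[0.5857 0.1444 0.135 ]]
69.5 [ 89. 142.] 25 (64, 139, 51, 4) [[ 0.5651 -0.0457  0.135 ]]
435.0 [234. 142.] 118 (116, 138, 236, 5) [[0.556  0.0631 0.135 ]]
158.0 [556. 140.] 12 (551, 129, 9, 24) [[0.5313 0.2988 0.135 ]]
924.5 [522. 134.] 26 (500, 119, 44, 37) [[0.5302 0.2704 0.135 ]]
812.5 [554. 128.] 61 (536, 67, 24, 123) [[0.5227 0.2946 0.135 ]]
73.5 [526.  56.] 33 (494, 49, 66, 15) [[0.4773 0.2607 0.135 ]]
339.5 [474. 112.] 67 (455, 47, 37, 130) [[0.5186 0.2307 0.135 ]]
lin [-0.1383 -0.0762 -0.1883]
lin [-0.1854  0.2663 -0.2905]
```

Call:
{"fn": "apply_moves", "kwargs": {
  "series": [
    {"jaw": 0.36,"linear": [-0.06,0,0],"roll": 0},
    {"jaw": 0.36,"linear": [-0.12,-0.03,-0.07],"roll": 0},
    {"jaw": 0.36,"linear": [-0.138,-0.07,-0.17],"roll": 0},
    {"jaw": 0.36,"linear": [-0.138,-0.076,-0.25],"roll": 0},
    {"jaw": 0.36,"linear": [-0.138,-0.076,-0.32],"roll": 0},
    {"jaw": 0.36,"linear": [-0.138,-0.076,-0.32],"roll": 0}
  ]
}}

```text
t: 57.42
tool_pos: [0.4194, 0.0431, 0.2972]
orientation: [-0.092, 1.537, 0.046]
force: [-0.2, 0.7, -0.1]
opening: 0.0297
```

```bash
python3 - <<'E'
from h import *
t,M,s=tool();print(t,s["t"],s["force"])
b=snap("top","t26");A=load("top0")[0]; B=b[0]; bars(b)
d=cv2.absdiff(A,B).max(2)
for n,(x0,x1,y0,y1) in dict(tags=(365,400,150,178),bottle=(405,432,145,170),eyeglass=(385,412,165,190),tray=(128,182,195,252),right=(460,560,90,290),box_front=(215,330,185,212),housing=(220,280,160,203)).items(): print(n,(d[y0:y1,x0:x1]>35).sum())
K,D,W=b[1:]
# crank dark blobs
m=(B.max(2)<50).astype(np.uint8);z=np.zeros_like(m);z[195:252,128:182]=1;m&=z
for im in(A,B):
    q=(im.max(2)<50).astype(np.uint8)&z
    for k in cv2.findContours(q,cv2.RETR_EXTERNAL,cv2.CHAIN_APPROX_NONE)[0]:
        if cv2.contourArea(k)>15:r=cv2.minEnclosingCircle(k);print("crank",np.round(r[0],1),round(r[1],1),onz([r[0]],.11,K,D,W).round(3))
    e=cv2.Canny(im,40,120)[195:220,290:293]; print("handle rows",np.where(im[195:225,300].astype(int).sum(1)<390)[0]+195)
E
```

```text
[0.41942466 0.04311416 0.29723457] 57.425 [-0.24020918  0.67952568 -0.07471823]
bar (812,321) 37x62 jaw yaw -1.2
tags 0
bottle 0
eyeglass 9
tray 34
right 0
box_front 286
housing 6
crank [153.5 236.5] 4.3 [[0.48  0.325 0.11 ]]
handle rows [195 196 197 198 199 200 201 202 203 212 213 214]
crank [151.9 236.6] 3.9 [[0.48  0.329 0.11 ]]
handle rows [195 196 197 198 199 200 209 210 211]
```

```bash
python3 -c "
from plant import *
print(close_job(), read_state()['t'])"
```

```text
the job is handed in; nothing more can be done
the job is handed in; nothing more can be done
```

The job is done and handed in at about 57 s of the 210 s. It reported no verdict, so what follows rests on my own last checks.

**What I did:**
- Pulled the drawer out until it hit its stop, at about 40 N. I had no direct reading of the travel; the camera estimate was around 110 mm.
- Laid the three bars I found on the bench in the drawer and pushed it shut against its stop.
- Swung the cover aside, seated the crank, wound it clockwise to the end stop and stood it back in its tray.
- Swung the cover back over the port.

**Last checks:**
- **Drawer:** it looks flush. The handle sits about 7 mm further in than at the start, so the drawer had probably begun slightly ajar.
- **Bolt:** the spindle flats are back square to the box, at 5.5° (they started at about 48°). A final clockwise twist met 0.9 N m of resistance, so the spindle is at its stop. The bolt rod looks sunk, though my height estimate for it was only rough.
- **Crank:** it stands upright in its tray.
- **Cover:** the knob is over the port.
- **Other things on the bench:** the tags and bottle show no change. A few pixels changed near the loupe, next to where a bar had lain.

**What did not go cleanly:**
- The end stop came about 37° before three full turns, because the spindle did not start at zero. It forced the fingers open on the crank's sleeve, to 49 mm with about 36 N on the wrist, and I re-gripped the crank by its boss afterwards.
- My last bar search gave one hit near (0.81, 0.32), far from where any bar had been. I took it for background and did not look into it.

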